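# Load the cheese brusher and arm its locking toggle

### The job

Set the little red waxed cheese flat inside the blue ring of the brushing machine, putting it down gently rather than dropping it, and let go. Then arm the machine: pull the red-knobbed locking toggle straight outward along its bat until it clears its gate, flip it over from the red dot to the green dot, and let it spring fully home there. Never force the toggle across without pulling it out first, and leave everything else on the table where it stands.

Things in the scene. Friction and masses are not known exactly. Their poses are not given: they have to be found in the camera images.
- red_mini_center (a point): centre (half-way up) of the loose small red waxed cheese wheel: 58 mm diameter, 40 mm high, rounded edges, about 0.11 kg, stands flat on the table, its z axis up. Its place is swapped at random with that of a yellow wheel of the same size
- nest (a point): centre of the top of the white turntable plate (100 mm diameter, 45 mm above the table) where the red cheese must stand. A blue ring on it surrounds this point (inner diameter 70 mm, outer 82, 4 mm high). Axes are the machine's: x away from its front, y to its left (seen from the robot), z up. Both y sides are free: close the fingers along y here
- machine: the fixed brushing machine; origin under the centre of its aluminium base plate (260 mm in x, 400 in y, 30 high). x points from its front to its back, y to its left, z up. Its grey sloping console with the toggle is on its right (-y) side; a white drive housing overhangs the console
- housing_edge (a point): middle of the lower front edge of the white overhanging housing, 170 mm wide in y, 70 mm high from here up, running back in +x. It stands above and just behind the knob (22 mm farther in x, 65 mm higher), so the hand must come in tilted about 35 degrees from vertical, leaning to the machine's front (-x), fingers pointing against the console's normal
- brush_top (a point): top centre of the fixed tan upright brush, 38 mm diameter, that stands behind the turntable, its axis 85 mm from the nest's centre, its top 48 mm above the turntable plate
- pivot (a point): the toggle's pivot, 12 mm below the console's sloping face. Axes: z is the outward normal of that face (35 degrees from vertical, leaning to the machine's front), y the machine's y, x runs up the slope and is the axis the toggle flips about. A steel gate ridge 46 mm long in x, 9 mm wide in y, stands 18 mm above the face in the middle
- knob (a point): centre of the red ball knob (22 mm diameter) at the end of the bat, 70 mm from the pivot when home. z points outward along the bat. At the start the bat leans 22 degrees from the console's normal towards the machine's +y (red dot); armed, 22 degrees towards -y (green dot). The ball can turn between the fingers, so it may be held from one direction throughout
- bat (a joint): how far the bat is pulled outward along its own axis, m: 0 home, 0.014 at its stop. A spring draws it home (4 N at 0, 9 N at the stop). It must be out by more than 0.0095 to pass the gate; with less the gate blocks it after about 0.05 rad of play
- flip (a joint): swing of the toggle about its pivot, rad: 0 at the red dot (start), 0.768 at the green dot (armed); it turns about the console's +x axis, so that the knob goes from +y to -y. Light friction (about 0.05 N m); the bat falls home behind the gate only above about 0.72
- yellow_mini: a bystander: loose yellow cheese wheel, 58 mm diameter, 40 mm high; origin under its centre
- cream_mini: a bystander: loose cream-white cheese wheel, 58 mm diameter, 40 mm high; origin under its centre
- tin: a bystander: closed steel tin, 66 mm diameter, 75 mm high; origin under its centre
- pepper_mill: a bystander: turned wooden pepper mill, 48 mm diameter, 135 mm high; origin under its centre
- jug: a bystander: glass jug with one handle, about 90 mm diameter, 150 mm high; origin under its centre
- spatula: a bystander: spatula 200 mm long lying flat; its x axis runs along it towards the blade
Mind the look-alikes: they are no part of the job. Of the things like the part that bears red_mini_center, leave any that is black; of the rest the larger one is meant.

How it is judged:
By the outcome, as a careful person would: the job done as asked, in the order asked, and still so for the second after the job is handed in, with the robot touching nothing.
It also fails if it takes over 67 s, if anything falls off the work surface, if the arm or the gripper's body presses on something with over 40 N, if the wrist force passes 120 N, or if a joint passes its speed limit or range.

### The arm

A 6-joint arm with a two-finger parallel gripper is mounted at the origin on the work surface. World frame = base frame: x ahead of the robot, y to its left, z up, the work surface at z = 0. Lengths are in mm, angles in rad, forces in N, time in s.
With the tool pointing down it reaches from about 350 to 875 mm from the base axis. Payload 4.2 kg.
Tool frame: the origin (TCP) lies on the centre line of the jaws, within the pads' length; the fingertips stand 14 mm ahead of it and the grasp point (between the pads) lies 5 mm behind it (tcp_to_tips is the distance from the TCP to the fingertips, in mm); z points along the fingers, y is the direction in which the jaws open and shut (so a half turn about z gives the same grasp; the last joint's range is limited). The gripper opens to 85 mm and grips with 20 to 120 N. Pads are 22 mm wide; open, the fingers measure 114 mm over their backs; the gripper's body (76 mm by 85 mm) begins 54 mm behind the grasp point. The pads swing forward as they close: fully open they stand 13 mm farther back than shut.
Start: joints at [-0.994, 0.385, 0.008, 0, -1.194, -0.259], TCP at [195.314, -593.677, 245.312] pointing down, gripper open.
Joint ranges: [-3.14, 3.14], [-1.21, 2.06], [-1.07, 1.41], [-3.16, 2.05], [-2.99, -0.16], [-3.1, 3.1]. Speed limits (rad/s): [2.79, 2.79, 3.14, 3.14, 3.14, 3.14].

### API

Orientations are given as a unit quaternion [x, y, z, w].
In Python, from bench import read_state, get_image, job_done, tcp_to_tips gives the robot as it stands. The module is installed in compiled form; this text tells all that it offers.
- The arm moves only by the tool play_rows, never from a script. Its argument "targets" is a list of rows, each an object of numbers: "gripper": the gripper's target within -1 to 1 (shut at 1, half-way at 0, fully open at -1); "tx", "ty", "tz": the shift along the tool's x, y, z scaled (see below); "spin": the turn about the tool's z scaled (see below). A call has 1 to 12 rows; each row is the pose to reach, as a shift and turn from the pose commanded when the call began, along the tool's axes at that moment; what a row does not reach only later rows make up. The controller multiplies each number of a shift by 0.25 m and each number of a turn by pi/4 rad. A row lasts 1/8 s, in which the tool goes at most 62.5 mm and 10.7 degrees, less where a joint would pass 70% of its speed; a pose out of reach is approached as far as the arm can. A call with a number of a shift or a turn outside -1 to 1 is refused whole. A call with a gripper value outside its range is refused whole. The fingers move at their own pace and stop on an object; the grip force is fixed at half the most. Time passes only in rows, so rows that repeat a pose let the fingers close. It gives the time, the measured TCP pose, the force and the opening at its end, in the units of the state.
- read_state(): the state, without advancing time (a new reading comes with each control period).
- get_image(name): name is "scene" or "top" or "wrist"; returns a dict with "frame" (480x640x3 uint8, red, green, blue), "depth" (480x640 float32, mm along the optical axis (not along the pixel's ray), 0 where there is no reading), "mtx" (3x3 intrinsics, pixels), "world_to_cam" (4x4, takes a point from world to camera coordinates). Camera axes: x right, y up, looking along -z (the intrinsics and any distortion apply to the point x, -y, -z); pixel columns grow to the right and rows downward; lengths in mm; the calibration is good to about 2 mm. The wrist camera is an equidistant fisheye: a pixel r from the principal point sees the ray r / f radians off the axis. A picture is of the moment at which its call begins.
- job_done(): hands the job in, once; it reports no verdict.
The state is a dict: "clock": time; "joints": joint angles; "joint_vel": joint speeds; "joint_efforts": joint torques, N m; "position": TCP position; "ee_rot": TCP orientation; "contact_force": force on the tool from outside, world axes, zero at the start; "wrist_torque": the same for the moment, N m; "gripper_width": finger opening in mm.
Only numpy, scipy, OpenCV 4.12 (cv2) and the standard library are available. Lean on these libraries where they do the work, as an engineer would, in place of code of your own. Each camera call takes 0.05 s, during which the arm holds its last target.

## Working session

There is one attempt and no reset: what is moved stays moved. The work goes in short steps, Python scripts to look and compute and a tool call to move; the robot and the scene stay as the last step left them, time stands still between calls to the robot, and variables do not carry over. Pictures are saved under pics/ and viewed, and the job is handed in when it is done.

Besides the shell and the picture viewer there is one more tool, called after ">>>" in YAML: its name, and indented under it one key for each argument. play_rows: Moves the arm, as the interface text tells. Its arguments: {"type":"object","properties":{"targets":{"type":"array","items":{"type":"object","properties":{"gripper":{"type":"number"},"tx":{"type":"number","minimum":-1,"maximum":1},"ty":{"type":"number","minimum":-1,"maximum":1},"tz":{"type":"number","minimum":-1,"maximum":1},"spin":{"type":"number","minimum":-1,"maximum":1}}}}},"required":["targets"]}

```bash
mkdir -p pics; ls
python3 - <<'E'
from bench import *
import cv2,numpy as np,pickle
print(read_state()); print(tcp_to_tips)
d={}
for n in ["scene","top","wrist"]:
    i=get_image(n); d[n]=i
    cv2.imwrite(f"pics/{n}0.png",i["frame"][:,:,::-1])
    print(n,i["mtx"].tolist(),np.round(i["world_to_cam"],3).tolist(), i.keys())
pickle.dump(d,open("im0.pkl","wb"))
E
```

```text
pics
{'clock': 0.0, 'joints': array([-9.94340629e-01,  3.85569499e-01,  6.59684902e-03, -5.15468998e-04,
       -1.19400139e+00, -2.58596466e-01]), 'joint_vel': array([-9.24123146e-05,  8.15221215e-04,  1.07167735e-03,  6.49889245e-04,
        1.67296401e-03, -1.10885645e-03]), 'joint_efforts': array([ 1.52222980e-03, -3.92284584e+01,  1.88406909e+01,  4.18631002e+00,
       -4.56686728e-03, -2.11948816e-06]), 'position': array([ 195.17403034, -593.14632356,  244.19995927]), 'ee_rot': array([-1.58167410e-01,  9.87411681e-01,  1.09245476e-03, -2.22558999e-04]), 'contact_force': array([ 0.68857448, -0.54281089, -0.14508786]), 'wrist_torque': array([-0.00963295,  0.04127068, -0.01157625]), 'gripper_width': 85.20803256868912}
14.0
scene [[528.2716948421245, 0.0, 319.88383274339316], [0.0, 528.2716948421245, 239.45924193758003], [0.0, 0.0, 1.0]] [[-0.852, 0.523, 0.02, 395.556], [-0.32, -0.551, 0.77, 84.297], [0.414, 0.65, 0.637, -1860.319], [0.0, 0.0, 0.0, 1.0]] dict_keys(['frame', 'depth', 'mtx', 'world_to_cam'])
top [[548.6177219103627, 0.0, 325.9034130853512], [0.0, 548.6177219103627, 242.15843959201052], [0.0, 0.0, 1.0]] [[0.061, -0.998, -0.002, 11.025], [0.975, 0.059, 0.215, -523.482], [-0.214, -0.015, 0.977, -1311.874], [0.0, 0.0, 0.0, 1.0]] dict_keys(['frame', 'depth', 'mtx', 'world_to_cam'])
wrist [[371.64829954431775, 0.0, 317.48374741985816], [0.0, 371.64829954431775, 237.9125061728823], [0.0, 0.0, 1.0]] [[-0.313, 0.95, 0.002, 623.579], [-0.9, -0.296, -0.321, 41.151], [-0.304, -0.102, 0.947, -381.966], [0.0, 0.0, 0.0, 1.0]] dict_keys(['frame', 'depth', 'mtx', 'world_to_cam'])
```

View pics/scene0.png

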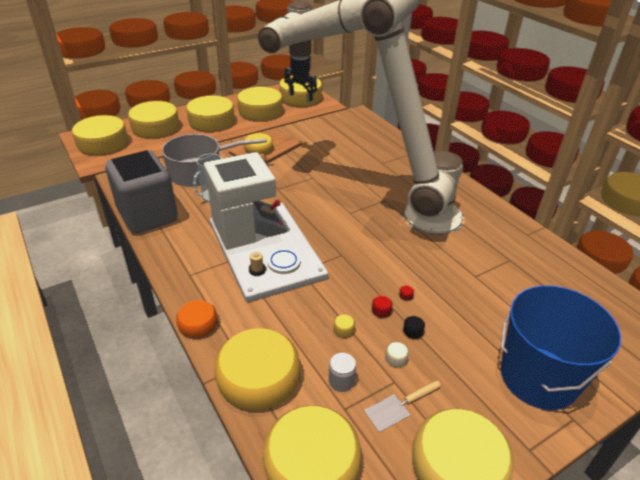

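View pics/top0.png

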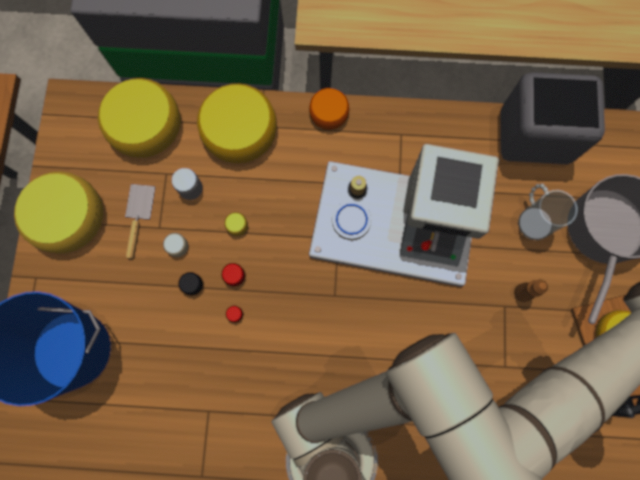

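View pics/wrist0.png

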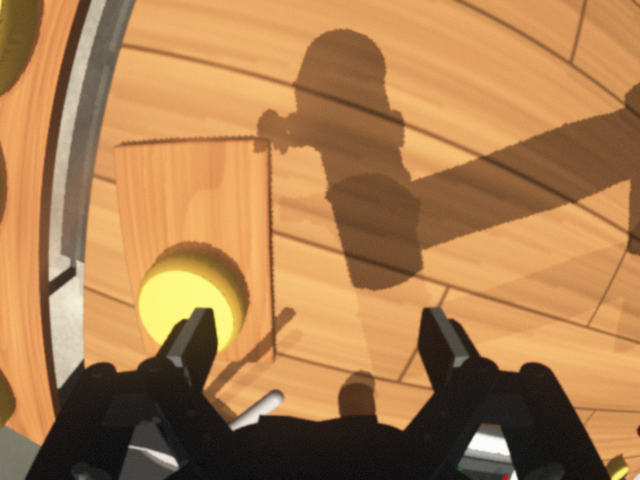

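```bash
cat > h.py <<'E'
import numpy as np,cv2,pickle
def xyz(im):
    d=im["depth"].astype(float);K=im["mtx"];h,w=d.shape
    u,v=np.meshgrid(np.arange(w),np.arange(h))
    P=np.stack([(u-K[0,2])/K[0,0]*d,-(v-K[1,2])/K[1,1]*d,-d],-1)
    T=im["world_to_cam"];W=(P-T[:3,3])@T[:3,:3]
    W[d==0]=np.nan
    return W
def proj(im,p):
    T=im["world_to_cam"];K=im["mtx"];c=(np.asarray(p,float)@T[:3,:3].T)+T[:3,3]
    return np.stack([K[0,0]*c[...,0]/-c[...,2]+K[0,2],K[1,1]*-c[...,1]/-c[...,2]+K[1,2]],-1)
E
python3 - <<'E'
from h import *
d=pickle.load(open("im0.pkl","rb"))
np.set_printoptions(precision=1,suppress=True)
t=d["top"];W=xyz(t);f=t["frame"].astype(int)
s=d["scene"];Ws=xyz(s);fs=s["frame"].astype(int)
for nm,W_,f_ in(("top",W,f),("scene",Ws,fs)):
    red=((f_[...,0]>110)&(f_[...,1]<60)&(f_[...,2]<60)).astype(np.uint8)
    n,l,st,c=cv2.connectedComponentsWithStats(red)
    for i in range(1,n):
        if st[i,4]>15:
            w=W_[l==i]; 
            if np.nanmax(w[:,2])>400 or w[0,0]<-100: continue
            print(nm,st[i],c[i],"med",np.nanmedian(w,0),"min",np.nanmin(w,0),"max",np.nanmax(w,0))
for nm,W_,pts in(("top",W,[(351,221),(358,181),(233,274),(234,314),(235,224),(455,190),(429,245),(365,255),(331,170),(315,256),(463,278)]),("scene",Ws,[(284,262),(257,256),(240,180),(277,204),(382,305),(350,325)])):
    for p in pts: print(nm,p,W_[p[1],p[0]])
for nm,im,(a,b,c_,e) in(("top",t,(300,150,210,140)),("scene",s,(190,140,150,160))):
    k=800/c_ if c_*600>e*800 else 600/e
    cv2.imwrite(f"pics/{nm}crop.png",cv2.resize(im["frame"][b:b+e,a:a+c_,::-1],None,fx=k,fy=k,interpolation=cv2.INTER_CUBIC));print(k)
E
```

```text
top [310 107  39  16  59] [326.8 116.6] med [860.4  68.2  47.3] min [846.6   6.7  36.8] max [898.3 107.7  52.2]
top [222 263  21  21 349] [231.7 273. ] med [432.5 273.4  39.3] min [407.1 248.7  29.3] max [459.2 299.5  48.7]
top [226 306  15  15 193] [233.2 313.1] med [334.4 261.6  27.9] min [316.8 243.9  -9. ] max [355.9 280.6  38.1]
scene [226   7  28  13 243] [238.3  12.9] med [  -54.3 -1676.9   237.1] min [ -140.9 -1810.1   218.5] max [   33.5 -1614.5   247.2]
scene [164  13  43  14 385] [185.1  19.5] med [  237.5 -1710.6   237.3] min [  122.9 -1822.3   224.6] max [  336.2 -1620.1   248. ]
scene [110  19  45  15 430] [131.8  26.2] med [  503.9 -1731.6   237.4] min [  397.  -1848.9   224.1] max [  604.3 -1641.5   250.2]
scene [ 59  28  42  26 487] [77.7 36.7] med [  770.5 -1702.1   237.1] min [  661.4 -1833.8   180. ] max [  858.5 -1630.7   245.8]
scene [232  63  25  15 278] [242.6  69.8] med [  -60.3 -1696.    -82.8] min [ -148.  -1829.8   -98.7] max [   24.1 -1618.6   -70.9]
scene [175  71  39  17 435] [194.4  79.5] med [  231.2 -1704.6   -82.8] min [  125.2 -1819.6   -98.1] max 
[... 571 characters left out ...]
106.6  29.6] min [847.5  74.6  21. ] max [944.5 117.4  40.1]
top (351, 221) [581.  -16.8  53.2]
top (358, 181) [nan nan nan]
top (233, 274) [430.4 269.8  39. ]
top (234, 314) [332.2 259.2  30.5]
top (235, 224) [558.2 276.8  41.9]
top (455, 190) [ 611.  -232.4  255.3]
top (429, 245) [ 515.2 -202.   123.7]
top (365, 255) [500.1 -57.3  32.4]
top (331, 170) [718.6  41.8  38.7]
top (315, 256) [490.1  68.7  30.6]
top (463, 278) [ 456.6 -305.1   31.5]
scene (284, 262) [591.2  -0.8  48. ]
scene (257, 256) [669.6 -18.4  93.5]
scene (240, 180) [ 636.3 -177.3  254.8]
scene (277, 204) [ 516.1 -181.9  122. ]
scene (382, 305) [439.8 287.6  43.6]
scene (350, 325) [556.1 301.6  41.8]
3.8095238095238093
3.75
```

View pics/topcrop.png

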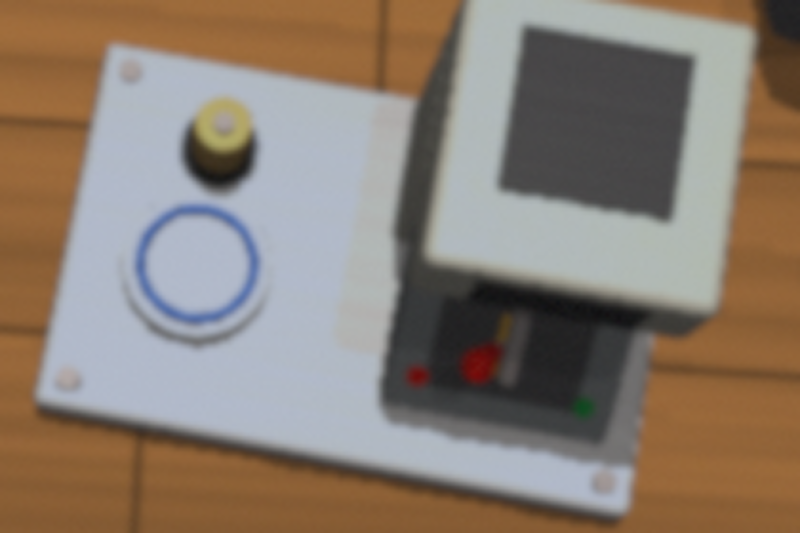

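View pics/scenecrop.png

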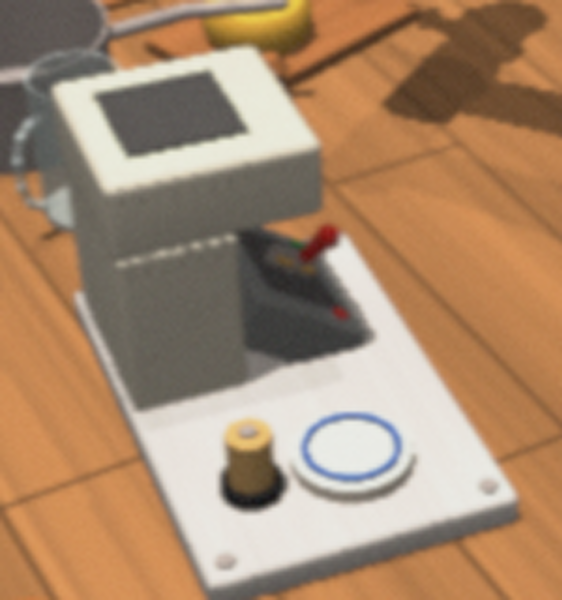

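```bash
cat >> h.py <<'E'
def ray(im,uv):
    T=im["world_to_cam"];K=im["mtx"]
    o=-T[:3,:3].T@T[:3,3]
    dd=np.array([(uv[0]-K[0,2])/K[0,0],-(uv[1]-K[1,2])/K[1,1],-1])@T[:3,:3]
    return o,dd/np.linalg.norm(dd)
def atz(im,uv,z):
    o,q=ray(im,uv);return o+q*(z-o[2])/q[2]
def tri(r):
    A=sum(np.eye(3)-np.outer(q,q) for o,q in r);b=sum((np.eye(3)-np.outer(q,q))@o for o,q in r)
    p=np.linalg.solve(A,b);return p,[np.linalg.norm((np.eye(3)-np.outer(q,q))@(p-o)) for o,q in r]
E
python3 - <<'E'
from h import *
d=pickle.load(open("im0.pkl","rb"))
np.set_printoptions(precision=1,suppress=True)
t=d["top"];s=d["scene"]
for im,off,k,cs in((t,(300,150),3.81,[(110,45),(38,403),(625,512)]),(s,(190,140),3.75,[(210,570),(515,500),])):
    C=[atz(im,(a/k+off[0],b/k+off[1]),30) for a,b in cs]; print("corners",C)
    for a,b in zip(C,C[1:]):print(b-a,np.linalg.norm(b-a),np.degrees(np.arctan2(*(b-a)[1::-1])))
# ring
rs=[]
for nm,im,box in(("top",t,(325,195,380,250)),("scene",s,(255,240,310,285))):
    f=im["frame"].astype(int);m=np.zeros(f.shape[:2],bool);m[box[1]:box[3],box[0]:box[2]]=1
    m&=(f[...,2]-f[...,0]>50)
    v,u=np.nonzero(m);P=np.array([atz(im,(a,b),48.5) for a,b in zip(u,v)])
    (A,B),R=cv2.minEnclosingCircle(P[:,:2].astype(np.float32))
    M=np.c_[2*P[:,:2],np.ones(len(P))];c=np.linalg.lstsq(M,(P[:,:2]**2).sum(1),rcond=None)[0]
    print(nm,"ring",len(P),(A,B),R,c[:2],np.sqrt(c[2]+c[0]**2+c[1]**2))
# wheel caps z=40, fitted by colour brightness: red
for nm,im,box in(("top",t,(215,255,250,295)),("scene",s,(365,290,398,320))):
    f=im["frame"].astype(int);m=np.zeros(f.shape[:2],np.uint8);sl=np.s_[box[1]:box[3],box[0]:box[2]];m[sl]=((f[...,0]>70)&(f[...,1]*2.5<f[...,0]))[sl]
    print(nm,m.sum());v,u=np.nonzero(m)
    best=None
    from scipy.optimize import minimize
    def ren(p):
        a=np.linspace(0,2*np.pi,40);pts=[]
        for r,z in((26,40),(29,35),(29,5),(27,0)): pts.append(np.c_[p[0]+r*np.cos(a),p[1]+r*np.sin(a),np.full(40,z)])
        h=cv2.convexHull(((proj(im,np.concatenate(pts)))*256).round().astype(np.int32))
        k=np.zeros(m.shape,np.uint8);
        hh=proj(im,np.concatenate(pts)); 
        big=np.zeros((m.shape[0],m.shape[1]),np.uint8);cv2.fillConvexPoly(big,h,1,cv2.LINE_8,8);return big
    c0=np.array([433,276.])
    r=minimize(lambda p:float((ren(p)!=m).sum()),c0,method="Nelder-Mead",options=dict(initial_simplex=c0+np.array([[0,0],[10,0],[0,10]])))
    print("wheel",r.x,r.fun)
# knob
rr=[]
for nm,im,(cx,cy) in(("top",t,(426,246)),("scene",s,(277,203))):
    f=im["frame"].astype(int)
    sl=f[cy-10:cy+11,cx-14:cx+15]
    print(nm);print("\n".join(" ".join("#" if p[0]>80 and p[0]>2.2*p[1] else "." for p in row) for row in sl), cx-14,cy-10)
for im in(t,s):print("cam",-im["world_to_cam"][:3,:3].T@im["world_to_cam"][:3,3])
E
```

```text
corners [array([744.1,  48.9,  30. ]), array([490. ,  81.5,  30. ]), array([ 440.8, -308.2,   30. ])]
[-254.1   32.6    0. ] 256.175381385616 172.6857437698474
[ -49.2 -389.6    0. ] 392.7405895089715 -97.19936010086383
corners [array([736.9,  39.2,  30. ]), array([494.6,  90.9,  30. ])]
[-242.3   51.7    0. ] 247.77720598098492 167.94670352259993
top ring 222 (589.1109619140625, -17.488061904907227) 40.76813507080078 [589.  -17.5] 37.82497986103103
scene ring 86 (585.26708984375, -15.962272644042969) 40.18609619140625 [585.6 -16. ] 37.737790061641306
top 368
wheel [433.1 272.5] 134.0
scene 335
wheel [428.7 273.1] 105.0
top
. . . . . . . . . . . . . . . . . . . . . . . . . . . . .
. . . . . . . . . . . . . . . . . . . . . . . . . . . . .
. . . . . . . . . . . . . . . . . . . . . . . . . . . . .
. . . . . . . . . . . . . . . . . . . . . . . . . . . . .
. . . . . . . . . . . . . . . . . . . . . . . . . . . . .
. . . . . . . . . . . . . . . . . . . . . . . . . . . . .
. . . . . . . . . . . . # # # # # . . . . . . . . . . . .
. . . . . . . . . . . # # # # # # # . . . . . . . . . . .
. . 
[... 1343 characters left out ...]

. . . . . . . . . . . # # # # # . . . . . . . . . . . . .
. . . . . . . . . . # # # # # # . . . . . . . . . . . . .
. . . . . . . . . . # # # # . . . . . . . . . . . . . . .
. . . . . . . . . # # # # . . . . . . . . . . . . . . . .
. . . . . . . # # # # . . . . . . . . . . . . . . . . . .
. . . . . . . # # # . . . . . . . . . . . . . . . . . . .
. . . . . . . . . . . . . . . . . . . . . . . . . . . . .
. . . . . . . . . . . . . . . . . . . . . . . . . . . . .
. . . . . . . . . . . . . . . . . . . . . . . . . . . . .
. . . . . . . . . . . . . . . . . . . . . . . . . . . . .
. . . . . . . . . . . . . . . . . . . . . . . . . . . . . 263 193
cam [ 228.6   22.6 1393.7]
cam [1133.9 1049.1 1112.6]
```

Run:
```python
from h import *
d=pickle.load(open("im0.pkl","rb"))
np.set_printoptions(precision=1,suppress=True)
t=d["top"];s=d["scene"]
print("knob",tri([ray(t,(425.5,245.6)),ray(s,(277.2,202))]))
print("wheel",tri([ray(t,(232,273)),ray(s,(382,304))]))
W=xyz(t);Ws=xyz(s)
# housing top edge front: scan columns in top for z
for u in(430,440,450,460,470):
    print("top",u,[(v,W[v,u].round(0).tolist()) for v in range(222,246,2)])
# housing front face isn't in scene? list scene pts w/ z between 150..260
m=(Ws[...,2]>130)&(Ws[...,0]>450)&(Ws[...,0]<800)&(Ws[...,1]<0)&(Ws[...,1]>-340)&(Ws[...,2]<262)
P=Ws[m];print(P.min(0),P.max(0),len(P))
a=np.radians(-7.2);R=np.array([[np.cos(a),-np.sin(a)],[np.sin(a),np.cos(a)]])
Q=(P[:,:2]-[587,-16.7])@R
print("machine frame rel nest: x",np.percentile(Q[:,0],[0,2,50,98,100]),"y",np.percentile(Q[:,1],[0,2,50,98,100]))
Wk=W[(W[...,2]>235)&(W[...,2]<262)&(W[...,0]>450)&(W[...,0]<800)&(W[...,1]<-50)&(W[...,1]>-340)]
Q=(Wk[:,:2]-[587,-16.7])@R;print("top: x",np.percentile(Q[:,0],[0,1,2,50,98,100]),"y",np.percentile(Q[:,1],[0,2,50,98,100]),np.median(Wk[:,2]))
```

```text
knob (array([ 511.8, -192.7,  122.4]), [np.float64(2.0112502987929295), np.float64(2.0112502987930077)])
wheel (array([432. , 275.3,  32.6]), [np.float64(2.2290203403414814), np.float64(2.2290203403413753)])
top 430 [(222, [538.0, -181.0, 249.0]), (224, [536.0, -183.0, 238.0]), (226, [534.0, -184.0, 230.0]), (228, [533.0, -187.0, 215.0]), (230, [533.0, -190.0, 200.0]), (232, [556.0, -210.0, 89.0]), (234, [552.0, -211.0, 84.0]), (236, [548.0, -212.0, 81.0]), (238, [541.0, -211.0, 87.0]), (240, [534.0, -209.0, 96.0]), (242, [526.0, -207.0, 107.0]), (244, [521.0, -207.0, 109.0])]
top 440 [(222, [538.0, -201.0, 254.0]), (224, [534.0, -202.0, 249.0]), (226, [532.0, -204.0, 242.0]), (228, [531.0, -207.0, 228.0]), (230, [531.0, -210.0, 213.0]), (232, [556.0, -233.0, 94.0]), (234, [552.0, -234.0, 89.0]), (236, [547.0, -235.0, 89.0]), (238, [545.0, -237.0, 79.0]), (240, [539.0, -236.0, 80.0]), (242, [537.0, -239.0, 68.0]), (244, [532.0, -239.0, 69.0])]
top 450 [(222, [539.0, -223.0, 253.0]), (224, [533.0, -222.0, 258.0]), (226, [531.0, -223.0, 252.0]), (228, [529.0, -225.0, 243.0]), (230, [52
[... 535 characters left out ...]
85.0, 82.0]), (242, [538.0, -286.0, 78.0]), (244, [534.0, -287.0, 71.0])]
top 470 [(222, [542.0, -266.0, 254.0]), (224, [536.0, -265.0, 258.0]), (226, [533.0, -265.0, 255.0]), (228, [527.0, -264.0, 260.0]), (230, [526.0, -267.0, 248.0]), (232, [522.0, -269.0, 242.0]), (234, [523.0, -274.0, 221.0]), (236, [522.0, -277.0, 210.0]), (238, [561.0, -323.0, 29.0]), (240, [558.0, -324.0, 22.0]), (242, [552.0, -324.0, 24.0]), (244, [551.0, -329.0, 5.0])]
[ 511.3 -324.9  130.1] [ 716.1 -132.9  262. ] 3591
machine frame rel nest: x [-53.3 -24.5  77.7 146.2 147.6] y [-295.  -282.4 -140.9 -120.6 -116.1]
top: x [-33.9 -31.4 -30.7  50.6 140.1 146.2] y [-295.9 -289.8 -208.1 -127.  -124. ] 255.75904323973808
```

>>> play_rows:
  targets:
    - {"tx": -0.88, "ty": 0.76, "tz": 0, "spin": 0.565, "gripper": -1}
    - {"tx": -0.88, "ty": 0.76, "tz": 0, "spin": 0.565, "gripper": -1}
    - {"tx": -0.88, "ty": 0.76, "tz": 0, "spin": 0.565, "gripper": -1}
    - {"tx": -0.88, "ty": 0.76, "tz": 0, "spin": 0.565, "gripper": -1}
    - {"tx": -0.88, "ty": 0.76, "tz": 0, "spin": 0.565, "gripper": -1}
    - {"tx": -0.88, "ty": 0.76, "tz": 0, "spin": 0.565, "gripper": -1}

```text
clock: 0.9
position: [346.1, -342.1, 245.5]
ee_rot: [0.06, 0.998, 0.0, 0.0]
contact_force: [0.1, -0.3, 0.5]
gripper_width: 85.7
```

>>> play_rows:
  targets:
    - {"ty": 1, "gripper": -1}
    - {"ty": 1, "gripper": -1}
    - {"ty": 1, "gripper": -1}
    - {"ty": 1, "gripper": -1}

```text
invalid input
```

>>> play_rows:
  targets:
    - {"ty": 1, "gripper": -1}
    - {"ty": 1, "gripper": -1}
    - {"ty": 1, "gripper": -1}
    - {"ty": 1, "gripper": -1}

```text
invalid input
```

>>> play_rows:
  targets:
    - {"ty": 0.5, "tz": 0.4, "gripper": -1}
    - {"ty": 0.5, "tz": 0.4, "gripper": -1}
    - {"ty": 0.5, "tz": 0.4, "gripper": -1}
    - {"ty": 0.5, "tz": 0.4, "gripper": -1}

```text
invalid input
```

Run:
```python
from bench import *
import cv2,pickle
i=get_image("wrist");cv2.imwrite("pics/w1.png",i["frame"][:,:,::-1]);pickle.dump(i,open("w1.pkl","wb"))
s=read_state();print(s["position"],s["joints"],s["clock"],s["ee_rot"])
```

```text
[ 345.51085975 -343.31580649  245.40639704] [-4.47967015e-01  1.48545651e-01 -3.19164738e-01 -4.67728406e-05
 -1.10301827e+00 -1.24562556e+00] 0.95 [6.13700804e-02 9.98115079e-01 6.57823251e-06 3.92072113e-05]
```

View pics/w1.png

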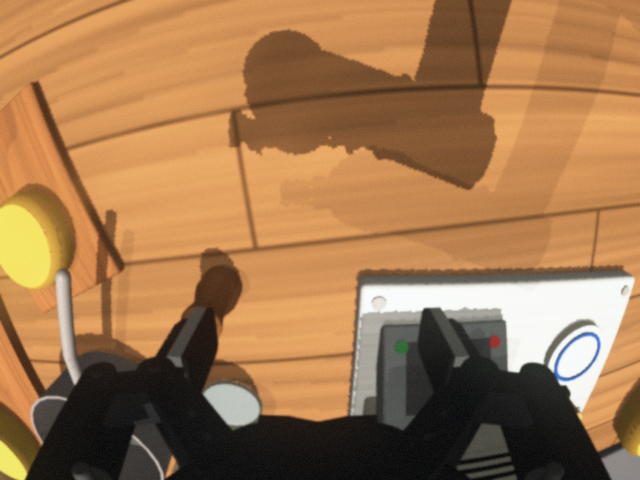

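>>> play_rows:
  targets:
    - {"tx": 0, "ty": 1, "tz": 0, "spin": 0, "gripper": -1}
    - {"tx": 0, "ty": 1, "tz": 0, "spin": 0, "gripper": -1}
    - {"tx": 0, "ty": 1, "tz": 0, "spin": 0, "gripper": -1}
    - {"tx": 0, "ty": 1, "tz": 0, "spin": 0, "gripper": -1}

```text
clock: 1.45
position: [376.3, -95.7, 245.5]
ee_rot: [0.064, 0.998, -0.0, 0.0]
contact_force: [0.9, 0.8, -0.3]
gripper_width: 85.3
```

>>> play_rows:
  targets:
    - {"tx": 0, "ty": 1, "tz": 0, "spin": 0, "gripper": -1}
    - {"tx": 0, "ty": 1, "tz": 0, "spin": 0, "gripper": -1}
    - {"tx": 0, "ty": 1, "tz": 0, "spin": 0, "gripper": -1}
    - {"tx": 0, "ty": 1, "tz": 0, "spin": 0, "gripper": -1}

```text
clock: 1.95
position: [408.1, 152.8, 245.5]
ee_rot: [0.064, 0.998, 0.0, 0.0]
contact_force: [-0.2, 0.9, 0.5]
gripper_width: 85.5
```

>>> play_rows:
  targets:
    - {"tx": 0, "ty": 0.5, "tz": 0.4, "spin": 0, "gripper": -1}
    - {"tx": 0, "ty": 0.5, "tz": 0.4, "spin": 0, "gripper": -1}
    - {"tx": 0, "ty": 0.5, "tz": 0.4, "spin": 0, "gripper": -1}
    - {"tx": 0, "ty": 0.5, "tz": 0.4, "spin": 0, "gripper": -1}

```text
clock: 2.45
position: [423.6, 275.4, 142.9]
ee_rot: [0.063, 0.998, -0.002, -0.001]
contact_force: [0.4, -0.5, 0.3]
gripper_width: 85.5
```

Run:
```python
from bench import *
import cv2,pickle
i=get_image("wrist");cv2.imwrite("pics/w2.png",i["frame"][:,:,::-1]);pickle.dump(i,open("w2.pkl","wb"))
s=read_state();print(s["position"],s["joints"],s["clock"],s["ee_rot"])
```

```text
[423.76717153 274.91301505 144.22696564] [ 8.97464011e-01  2.86768560e-01 -4.21941745e-01  2.07934621e-04
 -8.65137787e-01 -2.59489417e+00] 2.5 [ 6.32071307e-02  9.97999261e-01 -1.29595066e-03 -8.09367080e-04]
```

View pics/w2.png

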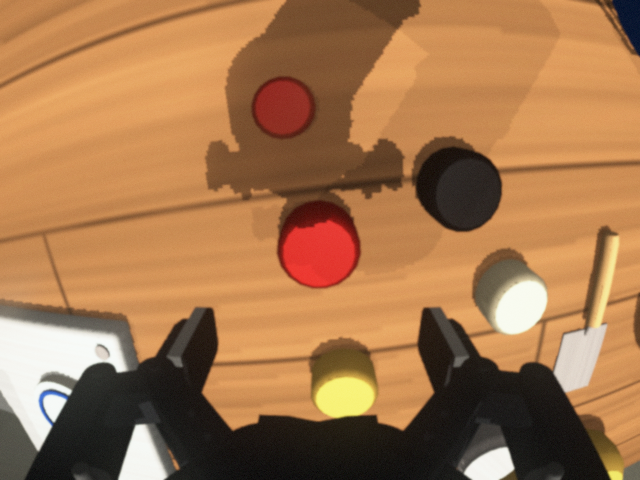

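```bash
cat >> h.py <<'E'
def fray(im,uv):
    T=im["world_to_cam"];K=im["mtx"];o=-T[:3,:3].T@T[:3,3]
    a=np.array([(uv[0]-K[0,2])/K[0,0],(uv[1]-K[1,2])/K[1,1]]);r=np.hypot(*a)
    k=np.sin(r)/r if r>1e-9 else 1
    q=np.array([a[0]*k,-a[1]*k,-np.cos(r)]);return o,q@T[:3,:3]
def fproj(im,p):
    T=im["world_to_cam"];K=im["mtx"];c=np.asarray(p,float)@T[:3,:3].T+T[:3,3]
    x,y,z=c[...,0],-c[...,1],-c[...,2];h=np.hypot(x,y);th=np.arctan2(h,z);k=th/np.maximum(h,1e-9)
    return np.stack([K[0,0]*x*k+K[0,2],K[1,1]*y*k+K[1,2]],-1)
def fatz(im,uv,z):
    o,q=fray(im,uv);return o+q*(z-o[2])/q[2]
E
python3 - <<'E'
from h import *
from scipy.optimize import minimize
np.set_printoptions(precision=1,suppress=True)
im=pickle.load(open("w2.pkl","rb"));f=im["frame"].astype(int)
m=np.zeros(f.shape[:2],np.uint8);sl=np.s_[195:295,270:370];m[sl]=((f[...,0]>70)&(f[...,1]*2.2<f[...,0])&(f[...,2]*2.2<f[...,0]))[sl]
n,l,st,c=cv2.connectedComponentsWithStats(m);i=1+np.argmax(st[1:,4]);m=(l==i).astype(np.uint8);print(st[i],c[i],im["depth"][245,320])
a=np.linspace(0,2*np.pi,60)
def ren(p):
    pts=np.concatenate([np.c_[p[0]+r*np.cos(a),p[1]+r*np.sin(a),np.full(60,z)] for r,z in((25,40),(28,38),(29,35),(29,5),(27,0))])
    h=cv2.convexHull((fproj(im,pts)*256).round().astype(np.int32));b=np.zeros_like(m);cv2.fillConvexPoly(b,h,1,cv2.LINE_8,8);return b
c0=fatz(im,c[i],25)[:2];print(c0)
r=minimize(lambda p:float((ren(p)!=m).sum()),c0,method="Nelder-Mead",options=dict(initial_simplex=c0+np.array([[0,0],[8,0],[0,8]])));print(r.x,r.fun,m.sum())
E
```

```text
[ 278  204   82   84 5317] [318.9 246.7] 245.25008
[430.4 275.3]
[430.4 275.3] 741.0 5317
```

>>> play_rows:
  targets:
    - {"tx": -0.028, "ty": 0.005, "tz": 0.1, "spin": 0, "gripper": -1}
    - {"tx": -0.028, "ty": 0.005, "tz": 0.25, "spin": 0, "gripper": -1}
    - {"tx": -0.028, "ty": 0.005, "tz": 0.4, "spin": 0, "gripper": -1}
    - {"tx": -0.028, "ty": 0.005, "tz": 0.488, "spin": 0, "gripper": -1}
    - {"tx": -0.028, "ty": 0.005, "tz": 0.488, "spin": 0, "gripper": -1}
    - {"tx": -0.028, "ty": 0.005, "tz": 0.488, "spin": 0, "gripper": 0.6}
    - {"tx": -0.028, "ty": 0.005, "tz": 0.488, "spin": 0, "gripper": 0.6}
    - {"tx": -0.028, "ty": 0.005, "tz": 0.488, "spin": 0, "gripper": 0.6}
    - {"tx": -0.028, "ty": 0.005, "tz": 0.488, "spin": 0, "gripper": 0.6}
    - {"tx": -0.028, "ty": 0.005, "tz": 0.488, "spin": 0, "gripper": 0.6}
    - {"tx": -0.028, "ty": 0.005, "tz": 0.488, "spin": 0, "gripper": 0.6}

```text
clock: 3.88
position: [431.6, 276.5, 25.6]
ee_rot: [0.063, 0.998, 0.001, 0.001]
contact_force: [1.4, -2.5, 5.4]
gripper_width: 56.0
```

>>> play_rows:
  targets:
    - {"tx": 0, "ty": 0, "tz": -0.15, "spin": 0, "gripper": 0.6}
    - {"tx": 0, "ty": 0, "tz": -0.4, "spin": 0, "gripper": 0.6}
    - {"tx": 0, "ty": 0, "tz": -0.5, "spin": 0, "gripper": 0.6}
    - {"tx": -0.35, "ty": -0.5, "tz": -0.5, "spin": 0, "gripper": 0.6}
    - {"tx": -0.35, "ty": -0.5, "tz": -0.5, "spin": 0, "gripper": 0.6}
    - {"tx": -0.35, "ty": -0.5, "tz": -0.5, "spin": 0, "gripper": 0.6}
    - {"tx": -0.35, "ty": -0.5, "tz": -0.5, "spin": 0, "gripper": 0.6}

```text
clock: 4.75
position: [502.2, 139.3, 149.3]
ee_rot: [0.065, 0.998, 0.001, 0.001]
contact_force: [-1.4, 0.3, -0.9]
gripper_width: 56.0
```

Run:
```python
from bench import *
import cv2,pickle
i=get_image("wrist");cv2.imwrite("pics/w3.png",i["frame"][:,:,::-1]);pickle.dump((i,read_state()),open("w3.pkl","wb"))
s=read_state();print(s)
```

```text
{'clock': 4.8, 'joints': array([ 5.84141473e-01,  3.03628029e-01, -3.81181236e-01, -1.99247528e-04,
       -8.84477830e-01, -2.28282804e+00]), 'joint_vel': array([ 0.03283635,  0.0005736 , -0.00414094, -0.00077197,  0.00212022,
       -0.00286136]), 'joint_efforts': array([-7.20772315e-01, -3.22179937e+01,  1.59836948e+01,  3.62030737e+00,
       -8.18718021e-03,  2.10643234e-02]), 'position': array([501.86335412, 140.27215429, 149.13686908]), 'ee_rot': array([6.39644770e-02, 9.97951888e-01, 5.17012105e-04, 5.55058734e-04]), 'contact_force': array([-1.48490309,  1.55123621, -1.39725952]), 'wrist_torque': array([0.00061957, 0.00536948, 0.01027546]), 'gripper_width': 55.87120805500445}
```

View pics/w3.png

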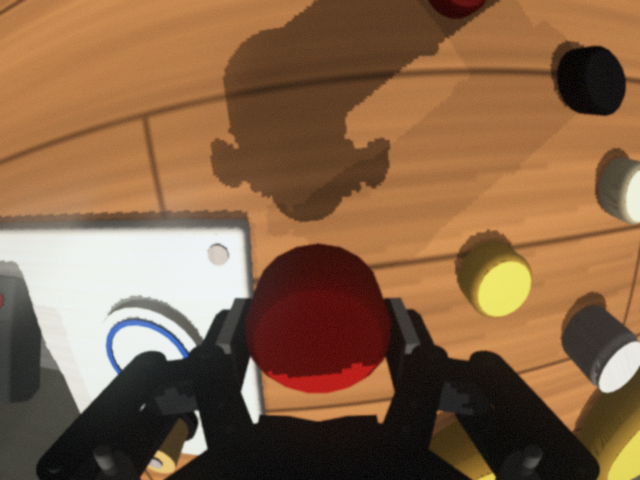

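Run:
```python
from h import *
from scipy.optimize import least_squares
np.set_printoptions(precision=2,suppress=True)
im,s=pickle.load(open("w3.pkl","rb"));f=im["frame"].astype(int)
m=np.zeros(f.shape[:2],np.uint8);sl=np.s_[230:410,230:410];m[sl]=((f[...,0]>50)&(f[...,1]*2.2<f[...,0])&(f[...,2]*2.2<f[...,0]))[sl]
n,l,st,c=cv2.connectedComponentsWithStats(m);i=1+np.argmax(st[1:,4]);m=(l==i);print(st[i],c[i])
a=np.linspace(0,2*np.pi,120);t=s["position"]
for e in(-4,-2,0,2,4,6):
  for h in(12,14,16,18):
    C=t[:2]+e*np.array([-.992,.127]);zc=t[2]-25.6+20+ (h-14)
    pts=np.concatenate([np.c_[C[0]+r*np.cos(a),C[1]+r*np.sin(a),np.full(120,zc+z)] for r,z in((25,20),(28,18),(29,14),(29,-14),(28,-18),(25,-20))])
    p=fproj(im,pts);print(e,h,p.min(0),p.max(0))
# ring: blue px
b=(f[...,2]-f[...,0]>60)&(f[...,2]>80);b[:, 260:]=0;b[:300]=0
v,u=np.nonzero(b);P=np.array([fatz(im,(x,y),48.5) for x,y in zip(u,v)])
k=least_squares(lambda q:np.hypot(P[:,0]-q[0],P[:,1]-q[1])-q[2],[587,-17,38],loss="soft_l1");print("ring",k.x,len(P))
k=least_squares(lambda q:np.hypot(P[:,0]-q[0],P[:,1]-q[1])-38,[587,-17],loss="soft_l1");print("ring",k.x)
```

```text
[  246   245   145   148 16295] [319.14 321.07]
-4 12 [247.33 251.14] [391.25 401.48]
-4 14 [246.52 252.75] [392.1  404.62]
-4 16 [245.7  254.39] [392.98 407.83]
-4 18 [244.85 256.08] [393.87 411.08]
-2 12 [246.87 246.93] [391.71 398.22]
-2 14 [246.05 248.5 ] [392.58 401.36]
-2 16 [245.21 250.1 ] [393.47 404.56]
-2 18 [244.35 251.75] [394.38 407.82]
0 12 [246.42 242.69] [392.17 394.9 ]
0 14 [245.58 244.21] [393.06 398.04]
0 16 [244.72 245.78] [393.97 401.24]
0 18 [243.85 247.38] [394.89 404.5 ]
2 12 [245.96 238.41] [392.64 391.53]
2 14 [245.11 239.89] [393.54 394.67]
2 16 [244.24 241.41] [394.46 397.87]
2 18 [243.35 242.97] [395.4  401.12]
4 12 [245.51 234.1 ] [393.1  388.11]
4 14 [244.64 235.54] [394.02 391.24]
4 16 [243.75 237.01] [394.96 394.43]
4 18 [242.85 238.52] [395.92 397.68]
6 12 [245.05 229.76] [393.56 384.62]
6 14 [244.17 231.15] [394.49 387.75]
6 16 [243.27 232.57] [395.45 390.93]
6 18 [242.35 234.03] [396.42 394.18]
ring [586.3  -15.41  37.93] 723
ring [586.4 -15.4]
```

>>> play_rows:
  targets:
    - {"tx": -0.2, "ty": -0.28, "tz": 0, "spin": 0, "gripper": 0.6}
    - {"tx": -0.415, "ty": -0.577, "tz": 0, "spin": 0, "gripper": 0.6}
    - {"tx": -0.415, "ty": -0.577, "tz": 0, "spin": 0, "gripper": 0.6}
    - {"tx": -0.415, "ty": -0.577, "tz": 0, "spin": 0, "gripper": 0.6}
    - {"tx": -0.415, "ty": -0.577, "tz": 0.1, "spin": 0, "gripper": 0.6}
    - {"tx": -0.415, "ty": -0.577, "tz": 0.2, "spin": 0, "gripper": 0.6}
    - {"tx": -0.415, "ty": -0.577, "tz": 0.28, "spin": 0, "gripper": 0.6}
    - {"tx": -0.415, "ty": -0.577, "tz": 0.28, "spin": 0, "gripper": 0.6}

```text
clock: 5.8
position: [585.0, -13.7, 77.2]
ee_rot: [0.062, 0.998, -0.0, -0.002]
contact_force: [-0.2, 0.2, -0.2]
gripper_width: 55.6
```

Run:
```python
from bench import *
import cv2,pickle
i=get_image("wrist");cv2.imwrite("pics/w4.png",i["frame"][:,:,::-1]);pickle.dump((i,read_state()),open("w4.pkl","wb"))
s=read_state();print(s["position"],s["contact_force"],s["joints"])
```

```text
[586.10499518 -13.83767343  78.44243377] [ 0.20539025  0.75519401 -0.67233249] [ 2.52497054e-01  4.88425920e-01 -2.93824300e-01  1.05195567e-04
 -7.89303892e-01 -1.94715215e+00]
```

View pics/w4.png

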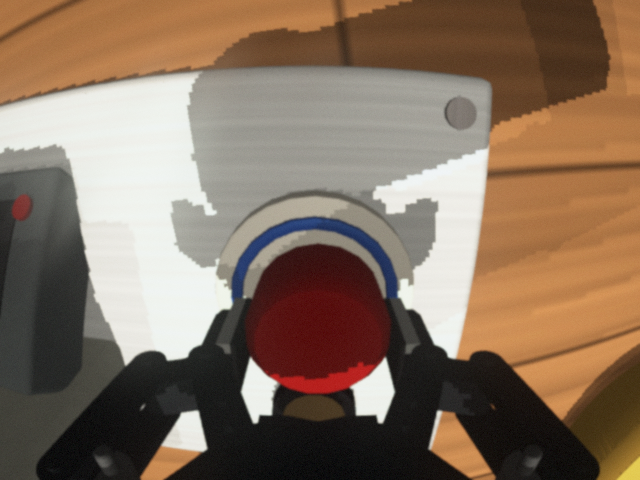

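Run:
```python
from h import *
from scipy.optimize import least_squares
im,s=pickle.load(open("w4.pkl","rb"));f=im["frame"].astype(int)
b=(f[...,2]-f[...,0]>50)&(f[...,2]>70);b[:200]=0;b[310:]=0;b[:,:200]=0;b[:,430:]=0
v,u=np.nonzero(b);P=np.array([fatz(im,(x,y),48.5) for x,y in zip(u,v)])
for r in(38,None):
    k=least_squares(lambda q:np.hypot(P[:,0]-q[0],P[:,1]-q[1])-(r or q[2]),[587,-17]+([] if r else [38]),loss="soft_l1");print("ring",k.x,len(P))
print(s["position"])
```

```text
ring [586.05635108 -15.34570475] 2220
ring [585.75458903 -15.30695739  37.75630795] 2220
[586.10499518 -13.83767343  78.44243377]
```

>>> play_rows:
  targets:
    - {"tx": 0, "ty": -0.006, "tz": 0.006, "spin": 0, "gripper": 0.6}
    - {"tx": 0, "ty": -0.006, "tz": 0.012, "spin": 0, "gripper": 0.6}
    - {"tx": 0, "ty": -0.006, "tz": 0.016, "spin": 0, "gripper": 0.6}
    - {"tx": 0, "ty": -0.006, "tz": 0.02, "spin": 0, "gripper": 0.6}

```text
clock: 6.35
position: [586.4, -16.7, 73.5]
ee_rot: [0.063, 0.998, 0.0, 0.0]
contact_force: [-0.2, 0.1, -0.8]
gripper_width: 56.3
```

>>> play_rows:
  targets:
    - {"tx": 0, "ty": 0, "tz": 0.004, "spin": 0, "gripper": 0.6}
    - {"tx": 0, "ty": 0, "tz": 0.006, "spin": 0, "gripper": 0.6}

```text
clock: 6.6
position: [586.2, -16.7, 71.7]
ee_rot: [0.063, 0.998, -0.0, -0.0]
contact_force: [0.2, 0.5, -1.4]
gripper_width: 56.0
```

>>> play_rows:
  targets:
    - {"tx": 0, "ty": 0, "tz": 0.003, "spin": 0, "gripper": 0.6}
    - {"tx": 0, "ty": 0, "tz": 0.004, "spin": 0, "gripper": 0.6}

```text
clock: 6.85
position: [586.2, -16.7, 70.8]
ee_rot: [0.063, 0.998, -0.0, -0.0]
contact_force: [0.4, -0.4, -0.0]
gripper_width: 55.7
```

>>> play_rows:
  targets:
    - {"tx": 0, "ty": 0, "tz": 0.003, "spin": 0, "gripper": 0.6}
    - {"tx": 0, "ty": 0, "tz": 0.004, "spin": 0, "gripper": 0.6}

```text
clock: 7.1
position: [586.3, -16.7, 70.7]
ee_rot: [0.063, 0.998, -0.0, 0.0]
contact_force: [-1.6, 0.3, 6.1]
gripper_width: 55.8
```

>>> play_rows:
  targets:
    - {"tx": 0, "ty": 0, "tz": 0, "spin": 0, "gripper": -0.6}
    - {"tx": 0, "ty": 0, "tz": 0, "spin": 0, "gripper": -0.8}
    - {"tx": 0, "ty": 0, "tz": 0, "spin": 0, "gripper": -1}
    - {"tx": 0, "ty": 0, "tz": 0, "spin": 0, "gripper": -1}
    - {"tx": 0, "ty": 0, "tz": 0, "spin": 0, "gripper": -1}
    - {"tx": 0, "ty": 0, "tz": -0.1, "spin": 0, "gripper": -1}
    - {"tx": 0, "ty": 0, "tz": -0.3, "spin": 0, "gripper": -1}
    - {"tx": 0, "ty": 0, "tz": -0.5, "spin": 0, "gripper": -1}
    - {"tx": 0, "ty": 0, "tz": -0.7, "spin": 0, "gripper": -1}
    - {"tx": 0, "ty": 0, "tz": -0.7, "spin": 0, "gripper": -1}

```text
clock: 8.35
position: [588.6, -16.5, 250.1]
ee_rot: [0.063, 0.998, 0.001, 0.005]
contact_force: [-0.3, -1.1, -0.2]
gripper_width: 85.7
```

Run:
```python
from bench import *
import cv2,pickle
i=get_image("wrist");cv2.imwrite("pics/w5.png",i["frame"][:,:,::-1]);pickle.dump((i,read_state()),open("w5.pkl","wb"))
s=read_state();print(s["position"],s["contact_force"],s["joints"],s["clock"])
```

```text
[586.97331133 -16.47009333 247.0230296 ] [ 0.42237427 -0.06741268 -0.28057036] [ 2.47482320e-01  3.17143267e-01 -8.88543356e-02 -1.71167061e-04
 -1.15990519e+00 -1.94426152e+00] 8.4
```

View pics/w5.png

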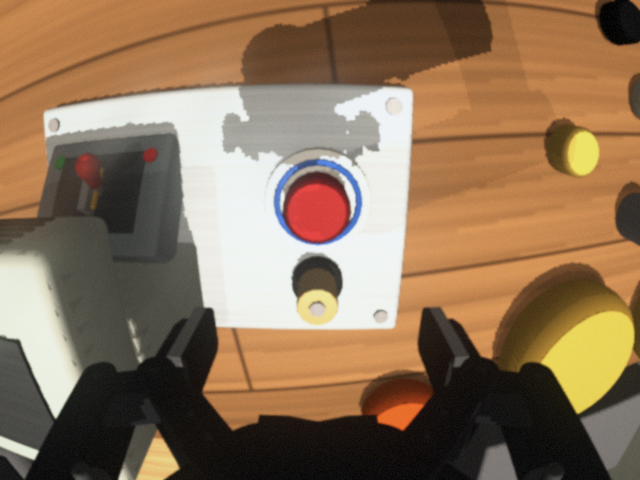

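>>> play_rows:
  targets:
    - {"tx": 0, "ty": 0, "tz": -1, "spin": 0, "gripper": -1}
    - {"tx": 0, "ty": 0, "tz": -1, "spin": 0, "gripper": -1}
    - {"tx": 0, "ty": 0, "tz": -1, "spin": 0, "gripper": -1}
    - {"tx": 0, "ty": 0, "tz": -1, "spin": 0, "gripper": -1}
    - {"tx": 0, "ty": 0, "tz": -1, "spin": 0, "gripper": -1}

```text
clock: 9.02
position: [587.2, -16.9, 499.2]
ee_rot: [0.063, 0.998, 0.001, 0.005]
contact_force: [0.2, 0.8, -1.3]
gripper_width: 85.3
```

>>> play_rows:
  targets:
    - {"tx": -0.25, "ty": 0, "tz": 0, "spin": 0, "gripper": -1}
    - {"tx": -0.5, "ty": 0, "tz": 0, "spin": 0, "gripper": -1}
    - {"tx": -0.75, "ty": 0, "tz": 0, "spin": 0, "gripper": -1}
    - {"tx": -1, "ty": 0, "tz": 0, "spin": 0, "gripper": -1}
    - {"tx": -1, "ty": 0, "tz": 0, "spin": 0, "gripper": -1}

```text
clock: 9.65
position: [809.6, -45.2, 452.3]
ee_rot: [0.062, 0.998, -0.002, -0.003]
contact_force: [1.8, 1.5, -3.0]
gripper_width: 85.3
```

Run:
```python
from bench import *
s=read_state();print(s["position"],s["ee_rot"],s["joints"],s["joint_vel"],s["clock"])
```

```text
[809.58786617 -45.18544934 452.34573191] [ 0.06210919  0.99806216 -0.0020268  -0.00320477] [ 0.14356919  0.86920206  1.39144357  0.00308042 -2.10013823 -1.83711872] [-0.0091419  -0.04412278  0.13605968  0.06508389  0.15828869  0.03035848] 9.65
```

>>> play_rows:
  targets:
    - {"tx": 0.2, "ty": 0, "tz": 0, "spin": 0, "gripper": -1}
    - {"tx": 0.2, "ty": 0, "tz": 0, "spin": 0, "gripper": -1}
    - {"tx": 0.2, "ty": 0, "tz": 0, "spin": 0, "gripper": -1}

```text
clock: 10.02
position: [752.1, -40.2, 476.5]
ee_rot: [0.063, 0.998, -0.0, 0.015]
contact_force: [0.6, -0.2, 2.1]
gripper_width: 85.4
```

Run:
```python
from bench import *
s=read_state();print(s["position"],s["ee_rot"],s["joints"],s["joint_vel"],s["clock"])
```

```text
[752.11254264 -40.1631761  476.48945473] [ 6.26916879e-02  9.97914733e-01 -4.05271784e-04  1.53548963e-02] [ 0.16339297  0.62261908  0.95929588  0.00805078 -1.87771583 -1.85712323] [-0.00393348  0.05240037  0.10981615 -0.00562227 -0.0136861   0.00134963] 10.025
```

>>> play_rows:
  targets:
    - {"tx": 0, "ty": 0, "tz": 0, "spin": 0, "gripper": -1}
    - {"tx": 0, "ty": 0, "tz": 0, "spin": 0, "gripper": -1}

```text
clock: 10.28
position: [755.6, -39.9, 471.9]
ee_rot: [0.063, 0.998, -0.0, 0.013]
contact_force: [-0.0, -0.8, -0.9]
gripper_width: 85.6
```

Run:
```python
from bench import *
s=read_state();print(s["position"],s["ee_rot"],s["joints"],s["joint_vel"],s["clock"])
```

```text
[755.61966233 -39.86689206 471.9212861 ] [ 6.28668709e-02  9.97933829e-01 -3.89436069e-04  1.32543254e-02] [ 0.16263934  0.63199592  0.96548406  0.00701697 -1.87861321 -1.85705162] [-0.00192615  0.01573761 -0.00949118 -0.00181749 -0.00184566  0.00166072] 10.275
```

>>> play_rows:
  targets:
    - {"tx": -0.1, "ty": 0, "tz": 0, "spin": 0, "gripper": -1}
    - {"tx": -0.2, "ty": 0, "tz": 0, "spin": 0, "gripper": -1}
    - {"tx": -0.25, "ty": 0, "tz": 0, "spin": 0, "gripper": -1}
    - {"tx": -0.4, "ty": 0, "tz": 0, "spin": 0, "gripper": -1}
    - {"tx": -0.6, "ty": 0, "tz": 0, "spin": 0, "gripper": -1}
    - {"tx": -0.8, "ty": 0, "tz": 0, "spin": 0, "gripper": -1}
    - {"tx": -1, "ty": 0, "tz": 0, "spin": 0, "gripper": -1}
    - {"tx": -1, "ty": 0, "tz": 0, "spin": 0, "gripper": -1}

```text
clock: 11.28
position: [862.7, -60.3, 405.0]
ee_rot: [0.063, 0.997, -0.002, 0.034]
contact_force: [0.5, 0.6, 0.1]
gripper_width: 85.5
```

```bash
cat > st.py <<'E'
from bench import *
import numpy as np
from scipy.spatial.transform import Rotation as Ro
np.set_printoptions(precision=4,suppress=True)
s=read_state();R=Ro.from_quat(s["ee_rot"]).as_matrix()
print(s["clock"],s["position"],"q",s["joints"],"v",s["joint_vel"]);print("x",R[:,0],"y",R[:,1],"z",R[:,2],"tilt",np.degrees(np.arccos(-R[2,2])),"az",np.degrees(np.arctan2(R[1,2],R[0,2])),"F",s["contact_force"],"w",s["gripper_width"])
E
python3 st.py
```

```text
11.275 [862.7142 -60.2876 405.0086] q [ 0.1216  0.9382  1.4077  0.0182 -1.9746 -1.8107] v [-0.0161  0.0655 -0.0012  0.0056  0.0778  0.0153]
x [-0.9898  0.1254 -0.0677] y [ 0.1257  0.9921 -0.0002] z [ 0.0672 -0.0087 -0.9977] tilt 3.8825312342102434 az -7.346823378535352 F [0.528  0.5997 0.1273] w 85.49135722911228
```

>>> play_rows:
  targets:
    - {"tx": -0.5, "ty": 0, "tz": 0, "spin": 0, "gripper": -1}
    - {"tx": -1, "ty": 0, "tz": 0, "spin": 0, "gripper": -1}
    - {"tx": -1, "ty": 0, "tz": 0, "spin": 0, "gripper": -1}
    - {"tx": -1, "ty": 0, "tz": 0, "spin": 0, "gripper": -1}
    - {"tx": -1, "ty": 0, "tz": 0, "spin": 0, "gripper": -1}
    - {"tx": -1, "ty": 0, "tz": 0, "spin": 0, "gripper": -1}

```text
clock: 12.02
position: [915.3, -74.4, 335.1]
ee_rot: [0.063, 0.996, -0.004, 0.057]
contact_force: [-0.1, 0.6, -0.9]
gripper_width: 85.2
```

```bash
python3 st.py
```

```text
12.025 [915.3166 -74.4104 335.0652] q [ 0.1021  1.0232  1.4075  0.0278 -1.8445 -1.7899] v [-0.0075  0.0328  0.0022  0.      0.042   0.0081]
x [-0.9857  0.1248 -0.1134] y [ 0.1257  0.9921 -0.0011] z [ 0.1124 -0.0154 -0.9935] tilt 6.514335664628612 az -7.793508402484426 F [-0.1312  0.5704 -0.8581] w 85.18308234502439
```

>>> play_rows:
  targets:
    - {"tx": -1, "ty": 0, "tz": -0.4, "spin": 0, "gripper": -1}
    - {"tx": -1, "ty": 0, "tz": -0.4, "spin": 0, "gripper": -1}
    - {"tx": -1, "ty": 0, "tz": -0.4, "spin": 0, "gripper": -1}
    - {"tx": -1, "ty": 0, "tz": -0.4, "spin": 0, "gripper": -1}
    - {"tx": -1, "ty": 0, "tz": -0.4, "spin": 0, "gripper": -1}

```text
clock: 12.65
position: [924.6, -82.1, 342.6]
ee_rot: [0.063, 0.995, -0.006, 0.079]
contact_force: [-0.2, 0.3, 0.3]
gripper_width: 85.6
```

```bash
python3 st.py
```

```text
12.65 [924.6352 -82.0713 342.6163] q [ 0.0959  1.018   1.4067  0.0381 -1.8044 -1.781 ] v [-0.0048  0.0024 -0.0011  0.0009 -0.0009  0.0058]
x [-0.9795  0.1239 -0.1586] y [ 0.1259  0.992  -0.0022] z [ 0.1571 -0.0221 -0.9873] tilt 9.127153364948617 az -8.0199353634938 F [-0.2041  0.3052  0.268 ] w 85.62783815555822
```

>>> play_rows:
  targets:
    - {"tx": -1, "ty": 0, "tz": -0.4, "spin": 0, "gripper": -1}
    - {"tx": -1, "ty": 0, "tz": -0.4, "spin": 0, "gripper": -1}
    - {"tx": -1, "ty": 0, "tz": -0.4, "spin": 0, "gripper": -1}
    - {"tx": -1, "ty": 0, "tz": -0.4, "spin": 0, "gripper": -1}
    - {"tx": -1, "ty": 0, "tz": -0.4, "spin": 0, "gripper": -1}

```text
clock: 13.28
position: [931.1, -88.1, 356.7]
ee_rot: [0.063, 0.993, -0.008, 0.103]
contact_force: [0.7, -0.0, -0.2]
gripper_width: 85.2
```

```bash
python3 st.py
```

```text
13.275 [931.1451 -88.0601 356.6772] q [ 0.0919  1.0062  1.4065  0.0486 -1.7703 -1.7743] v [-0.0027 -0.0043 -0.0015 -0.0013 -0.0075  0.0029]
x [-0.9711  0.1227 -0.2046] y [ 0.1261  0.992  -0.0035] z [ 0.2026 -0.0292 -0.9788] tilt 11.809722920649502 az -8.202045843703523 F [ 0.6717 -0.0433 -0.2337] w 85.24786424148888
```

>>> play_rows:
  targets:
    - {"tx": -1, "ty": 0, "tz": -0.4, "spin": 0, "gripper": -1}
    - {"tx": -1, "ty": 0, "tz": -0.4, "spin": 0, "gripper": -1}
    - {"tx": -1, "ty": 0, "tz": -0.4, "spin": 0, "gripper": -1}

```text
clock: 13.65
position: [936.4, -92.0, 374.5]
ee_rot: [0.063, 0.99, -0.01, 0.127]
contact_force: [-0.0, 0.8, -0.9]
gripper_width: 85.4
```

>>> play_rows:
  targets:
    - {"tx": -1, "ty": 0, "tz": -0.4, "spin": 0, "gripper": -1}
    - {"tx": -1, "ty": 0, "tz": -0.4, "spin": 0, "gripper": -1}
    - {"tx": -1, "ty": 0, "tz": -0.4, "spin": 0, "gripper": -1}

```text
clock: 14.02
position: [939.4, -95.0, 395.1]
ee_rot: [0.062, 0.987, -0.013, 0.15]
contact_force: [0.4, -0.4, -0.9]
gripper_width: 85.3
```

```bash
python3 st.py
```

```text
14.025 [939.4279 -94.984  395.1179] q [ 0.0903  0.9733  1.4071  0.0709 -1.7101 -1.767 ] v [-0.0034 -0.0274 -0.0064 -0.0022 -0.0253  0.0038]
x [-0.9472  0.1192 -0.2975] y [ 0.1268  0.9919 -0.0064] z [ 0.2943 -0.0438 -0.9547] tilt 17.311410287313883 az -8.456552303697181 F [ 0.4444 -0.3729 -0.9171] w 85.29043662439732
```

>>> play_rows:
  targets:
    - {"tx": -1, "ty": 0, "tz": -0.1, "spin": 0, "gripper": -1}
    - {"tx": -1, "ty": 0, "tz": -0.1, "spin": 0, "gripper": -1}
    - {"tx": -1, "ty": 0, "tz": -0.1, "spin": 0, "gripper": -1}

```text
clock: 14.4
position: [959.8, -99.8, 384.6]
ee_rot: [0.062, 0.983, -0.015, 0.172]
contact_force: [-0.2, 0.2, -0.6]
gripper_width: 85.1
```

>>> play_rows:
  targets:
    - {"tx": -1, "ty": 0, "tz": -0.1, "spin": 0, "gripper": -1}
    - {"tx": -1, "ty": 0, "tz": -0.1, "spin": 0, "gripper": -1}
    - {"tx": -1, "ty": 0, "tz": -0.1, "spin": 0, "gripper": -1}

```text
clock: 14.78
position: [975.8, -103.8, 384.0]
ee_rot: [0.062, 0.978, -0.017, 0.196]
contact_force: [-0.1, -0.2, -0.1]
gripper_width: 85.7
```

>>> play_rows:
  targets:
    - {"tx": -1, "ty": 0, "tz": -0.1, "spin": 0, "gripper": -1}
    - {"tx": -1, "ty": 0, "tz": -0.1, "spin": 0, "gripper": -1}
    - {"tx": -1, "ty": 0, "tz": -0.1, "spin": 0, "gripper": -1}

```text
clock: 15.15
position: [988.3, -107.1, 389.8]
ee_rot: [0.062, 0.973, -0.02, 0.22]
contact_force: [0.1, -0.2, -0.4]
gripper_width: 85.1
```

```bash
python3 st.py
```

```text
15.15 [ 988.3022 -107.0985  389.7793] q [ 0.0818  1.0019  1.4067  0.1006 -1.5409 -1.76  ] v [-0.003   0.0033  0.0003  0.0014  0.0134  0.0016]
x [-0.8955  0.1114 -0.4309] y [ 0.1289  0.9916 -0.0115] z [ 0.426  -0.0658 -0.9023] tilt 25.533926315682166 az -8.786442949427318 F [ 0.0579 -0.1981 -0.4416] w 85.14275749611154
```

>>> play_rows:
  targets:
    - {"tx": -1, "ty": 0, "tz": -0.1, "spin": 0, "gripper": -1}
    - {"tx": -1, "ty": 0, "tz": -0.1, "spin": 0, "gripper": -1}
    - {"tx": -1, "ty": 0, "tz": -0.1, "spin": 0, "gripper": -1}

```text
clock: 15.52
position: [997.7, -109.6, 401.3]
ee_rot: [0.061, 0.968, -0.022, 0.244]
contact_force: [-0.3, 0.0, -0.6]
gripper_width: 85.0
```

>>> play_rows:
  targets:
    - {"tx": -1, "ty": 0, "tz": -0.1, "spin": 0, "gripper": -1}
    - {"tx": -1, "ty": 0, "tz": -0.1, "spin": 0, "gripper": -1}
    - {"tx": -1, "ty": 0, "tz": -0.1, "spin": 0, "gripper": -1}

```text
clock: 15.9
position: [1004.4, -111.5, 418.2]
ee_rot: [0.061, 0.961, -0.025, 0.268]
contact_force: [0.0, 0.4, 0.3]
gripper_width: 85.2
```

>>> play_rows:
  targets:
    - {"tx": -1, "ty": 0, "tz": -0.1, "spin": 0, "gripper": -1}
    - {"tx": -1, "ty": 0, "tz": -0.1, "spin": 0, "gripper": -1}
    - {"tx": -1, "ty": 0, "tz": -0.1, "spin": 0, "gripper": -1}
    - {"tx": -1, "ty": 0, "tz": -0.1, "spin": 0, "gripper": -1}

```text
clock: 16.4
position: [1007.0, -112.6, 441.0]
ee_rot: [0.061, 0.954, -0.027, 0.291]
contact_force: [0.5, 0.5, -0.1]
gripper_width: 85.4
```

```bash
python3 st.py
```

```text
16.4 [1006.9605 -112.6246  441.0275] q [ 0.0834  0.9719  1.4068  0.1351 -1.4273 -1.7608] v [ 0.0028 -0.0167 -0.0026  0.0002 -0.0186  0.0011]
x [-0.8233  0.1    -0.5587] y [ 0.1318  0.9911 -0.0169] z [ 0.5521 -0.0876 -0.8292] tilt 33.985465466215274 az -9.011829483560518 F [ 0.5106  0.4644 -0.094 ] w 85.35174603341079
```

>>> play_rows:
  targets:
    - {"tx": 0.7, "ty": -0.194, "tz": -0.305, "spin": 0, "gripper": -1}
    - {"tx": 0.7, "ty": -0.194, "tz": -0.305, "spin": 0, "gripper": -1}
    - {"tx": 0.7, "ty": -0.194, "tz": -0.305, "spin": 0, "gripper": -1}
    - {"tx": 0.7, "ty": -0.194, "tz": -0.305, "spin": 0, "gripper": -1}

```text
clock: 16.9
position: [834.1, -134.2, 411.4]
ee_rot: [0.061, 0.954, -0.027, 0.291]
contact_force: [1.2, -0.6, 1.9]
gripper_width: 85.4
```

>>> play_rows:
  targets:
    - {"tx": 0.7, "ty": -0.194, "tz": -0.305, "spin": 0, "gripper": -1}
    - {"tx": 0.7, "ty": -0.194, "tz": -0.305, "spin": 0, "gripper": -1}
    - {"tx": 0.7, "ty": -0.194, "tz": -0.305, "spin": 0, "gripper": -1}
    - {"tx": 0.7, "ty": -0.194, "tz": -0.305, "spin": 0, "gripper": -1}

```text
clock: 17.4
position: [638.8, -158.6, 377.1]
ee_rot: [0.061, 0.955, -0.027, 0.29]
contact_force: [0.6, -1.0, -0.3]
gripper_width: 85.6
```

>>> play_rows:
  targets:
    - {"tx": 0.7, "ty": -0.194, "tz": -0.305, "spin": 0, "gripper": -1}
    - {"tx": 0.7, "ty": -0.194, "tz": -0.305, "spin": 0, "gripper": -1}
    - {"tx": 0.7, "ty": -0.194, "tz": -0.305, "spin": 0, "gripper": -1}
    - {"tx": 0.7, "ty": -0.194, "tz": -0.305, "spin": 0, "gripper": -1}

```text
clock: 17.9
position: [448.3, -182.1, 344.4]
ee_rot: [0.061, 0.954, -0.027, 0.291]
contact_force: [0.1, -0.6, 0.5]
gripper_width: 85.1
```

```bash
python3 st.py;  python3 - <<'E'
from bench import *
import cv2,pickle
i=get_image("wrist");cv2.imwrite("pics/w6.png",i["frame"][:,:,::-1]);pickle.dump((i,read_state()),open("w6.pkl","wb"))
E
```

```text
17.9 [ 448.3434 -182.1473  344.4215] q [ 0.002  -0.1943 -0.5796  0.1572 -0.6031 -1.804 ] v [-0.0176 -0.0639 -0.0274  0.0033  0.023   0.039 ]
x [-0.8227  0.1011 -0.5595] y [ 0.1329  0.991  -0.0163] z [ 0.5528 -0.0877 -0.8287] tilt 34.03559379613644 az -9.018569915162397 F [ 0.0834 -0.5551  0.5126] w 85.11428439971154
```

View pics/w6.png

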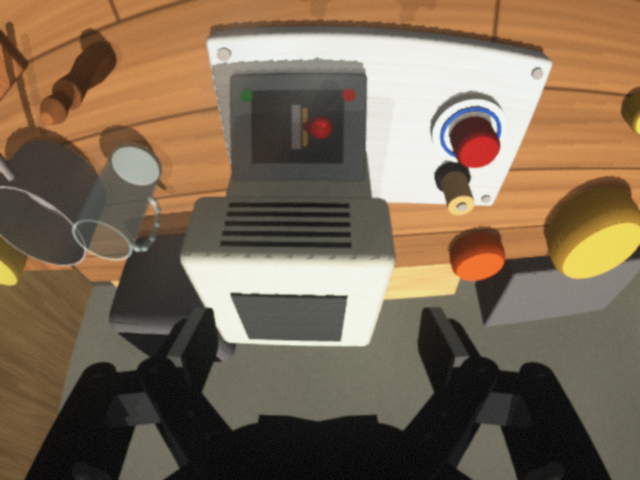

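Run:
```python
from h import *
np.set_printoptions(precision=1,suppress=True)
d=pickle.load(open("im0.pkl","rb"));t=d["top"];sc=d["scene"]
im,s=pickle.load(open("w6.pkl","rb"));f=im["frame"].astype(int)
m=((f[...,0]>90)&(f[...,1]*2.2<f[...,0])&(f[...,2]*2.2<f[...,0])).astype(np.uint8);m[:70]=0;m[180:]=0;m[:,220:][:,150:]=0
n,l,st,c=cv2.connectedComponentsWithStats(m)
for i in range(1,n):print(st[i],c[i])
k=max((i for i in range(1,n) if st[i,1]>110),key=lambda i:st[i,4]);kc=c[k]
print("dep",im["depth"][int(kc[1]),int(kc[0])])
w=fray(im,kc);A=ray(t,(425.5,245.6));B=ray(sc,(277.2,202))
print(tri([w,A,B]));print(tri([w,A]));print(tri([w,B]))
o,q=w
T=im["world_to_cam"];zc=-(T[:3,:3]@q)[2]
print("by depth",o+q*(im["depth"][int(kc[1]),int(kc[0])]/zc+11))
# 3D points: dots, housing lower front edge, gate
for n_,uv in(("red dot",(349,95)),("green",(246,96)),("gate",(296,128)),("hous edge",(235,199)),("hous edge",(300,198)),("hous edge",(360,199)),("face",(270,100)),("face",(330,105))):
    dd=im["depth"][uv[1],uv[0]];o,q=fray(im,uv);zc=-(T[:3,:3]@q)[2];print(n_,o+q*dd/zc)
```

```text
[343  90  12  11 100] [348.4  94.8]
[310 118  22  21 344] [320.5 128. ]
dep 325.80832
(array([ 511.7, -192.1,  122.3]), [np.float64(1.1706007268793222), np.float64(2.565413561560867), np.float64(1.4937840355023537)])
(array([ 514.1, -193.1,  118.4]), [np.float64(1.5980279203785366), np.float64(1.5980279203785879)])
(array([ 510.7, -191. ,  122.4]), [np.float64(0.11414304764915131), np.float64(0.11414304764906812)])
by depth [ 512.2 -191.3  120.4]
red dot [ 515.8 -162.    58.7]
green [ 308.7 -162.3  405.6]
gate [ 529.5 -219.2   91.8]
hous edge [ 523.3 -265.2  193. ]
hous edge [ 530.7 -210.2  191.6]
hous edge [ 537.1 -160.3  192. ]
face [ 510.3 -246.2   60.4]
face [ 523.7 -183.2   63.1]
```

>>> play_rows:
  targets:
    - {"tx": 0.14, "ty": 0.005, "tz": 0.31, "spin": 0, "gripper": -1}
    - {"tx": 0.28, "ty": 0.01, "tz": 0.62, "spin": 0, "gripper": -1}
    - {"tx": 0.287, "ty": 0.01, "tz": 0.626, "spin": 0, "gripper": -1}
    - {"tx": 0.287, "ty": 0.01, "tz": 0.626, "spin": 0, "gripper": -1}
    - {"tx": 0.287, "ty": 0.01, "tz": 0.626, "spin": 0, "gripper": -1}

```text
clock: 18.58
position: [482.0, -197.3, 189.2]
ee_rot: [0.056, 0.957, -0.014, 0.285]
contact_force: [0.1, -0.5, 0.3]
gripper_width: 85.4
```

```bash
python3 - <<'E'
from bench import *
import cv2,pickle
i=get_image("wrist");cv2.imwrite("pics/w7.png",i["frame"][:,:,::-1]);pickle.dump((i,read_state()),open("w7.pkl","wb"))
E
python3 st.py
```

```text
18.625 [ 481.3766 -197.2388  189.4715] q [-0.0671  0.0679 -0.7654  0.1389 -0.1601 -1.7518] v [ 0.0009 -0.0249 -0.0202 -0.0138 -0.0043  0.0139]
x [-0.8309  0.0997 -0.5474] y [0.1156 0.9933 0.0055] z [ 0.5443 -0.0587 -0.8369] tilt 33.190376836542264 az -6.155596963174044 F [ 0.2998 -0.0738 -0.7987] w 85.70856616102375
```

View pics/w7.png

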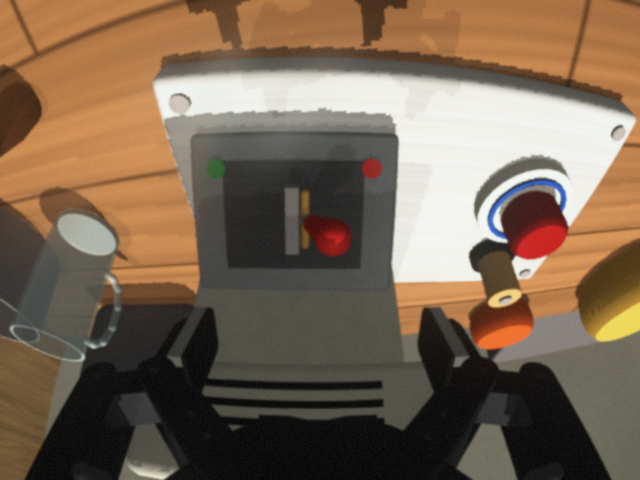

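```bash
cat > fk.py <<'E'
import numpy as np
from scipy.spatial.transform import Rotation as Ro
from scipy.optimize import least_squares
D=[([-0.9943,0.38557,0.0066,-0.0005,-1.194,-0.2586],[195.17,-593.15,244.2],[-.15817,.98741,.0011,-.0002]),
([-0.44797,0.14855,-0.31916,0,-1.10302,-1.24563],[345.51,-343.32,245.4],[.06137,.99812,0,0]),
([.89746,.28677,-.42194,.0002,-.86514,-2.59489],[423.77,274.91,144.2],[.0632,.998,-.0013,-.0008]),
([.58414,.30363,-.38118,-.0002,-.88448,-2.28283],[501.86,140.27,149.14],[.06396,.99795,.0005,.0006]),
([.2525,.48843,-.29382,.0001,-.7893,-1.94715],[586.1,-13.84,78.44],None),
([.16264,.632,.96548,.00702,-1.87861,-1.85705],[755.62,-39.87,471.92],[.06287,.99793,-.0004,.01325]),
([.0959,1.018,1.4067,.0381,-1.8044,-1.781],[924.63,-82.07,342.62],[.063,.995,-.006,.079]),
([.0919,1.0062,1.4065,.0486,-1.7703,-1.7743],[931.15,-88.06,356.68],[.063,.993,-.008,.103]),
([.0818,1.0019,1.4067,.1006,-1.5409,-1.76],[988.3,-107.1,389.78],[.062,.973,-.02,.22]),
([.0834,.9719,1.4068,.1351,-1.4273,-1.7608],[1006.96,-112.62,441.03],[.061,.954,-.027,.291]),
([.002,-.1943,-.5796,.1572,-.6031,-1.804],[448.34,-182.15,344.42],[.061,.954,-.027,.291]),
([-.0671,.0679,-.7654,.1389,-.1601,-1.7518],[481.38,-197.24,189.47],None)]
def Rx(a):return Ro.from_euler('x',a).as_matrix()
def Ry(a):return Ro.from_euler('y',a).as_matrix()
def Rz(a):return Ro.from_euler('z',a).as_matrix()
S=[1,1]
def fk(q,P,s4=None,s6=None):
    x0,h,L2,L3,e,L6,d,c6=P;s4=s4 or S[0];s6=s6 or S[1]
    R=Rz(q[0]);p=R@np.array([x0,d,h])
    R=R@Ry(q[1]);p=p+R@[0,0,L2]
    R=R@Ry(-q[2]);p=p+R@[L3,0,e]
    R=R@Rx(s4*q[3])@Ry(-q[4]);p=p+R@[L6,0,0]
    R=R@Rx(s6*q[5]+c6)
    # tool axes: z_tool = x of R
    B=np.stack([R[:,1],R[:,2],R[:,0]],1)  # x=R.y,y=R.z,z=R.x
    return p,B
def res(P,s4,s6):
    r=[]
    for q,p,o in D:
        a,B=fk(q,P,s4,s6);r+=list(a-p)
        if o is not None:
            M=Ro.from_quat(o).as_matrix();r+=list(((B-M)*200).ravel())
    return np.array(r)
def fit():
    best=None
    for s4 in(1,-1):
        for s6 in(1,-1):
            for c in(0,1.57,3.14,-1.57):
                k=least_squares(res,[0,300,400,400,0,250,-160,c],args=(s4,s6))
                if best is None or k.cost<best[0]:best=(k.cost,k.x,s4,s6,k.fun)
    return best
E
python3 - <<'E'
from fk import *
b=fit();print(b[0],b[1].round(2),b[2:4]);print(np.abs(b[4]).max())
import pickle;pickle.dump(b[:4],open("fk.pkl","wb"))
for q,p,o in D: print((fk(q,b[1],b[2],b[3])[0]-p).round(1))
E
```

```text
381.02612683989474 [  -3.05  183.68  558.86  423.25    7.41  301.81 -158.64   -3.14] (-1, -1)
14.70481983463435
[0.3 1.7 5.8]
[1.1 0.7 5. ]
[-0.2  1.6  3.9]
[0.2 1.5 4. ]
[0.  1.2 3.9]
[-6.9 -0.1  6.5]
[-4.6 -0.   3.8]
[-3.1 -0.2  2.4]
[ 4.3 -1.1 -3.9]
[ 9.2 -2.  -7.5]
[  2.9  -2.4 -14.7]
[-3.5 -0.5 -9.1]
```

```bash
sed -i 's/x0,h,L2,L3,e,L6,d,c6=P/x0,h,L2,L3,e,L6,d,c6,f,g,d2,L5=P/; s/Ry(q\[1\]);p=p+R@\[0,0,L2\]/Ry(q[1]);p=p+R@[g,0,L2]/; s/R=R@Rx(s4\*q\[3\])@Ry(-q\[4\]);p=p+R@\[L6,0,0\]/R=R@Rx(s4*q[3]);p=p+R@[0,d2,L5];R=R@Ry(-q[4]);p=p+R@[L6,0,f]/; s/-160,c\]/-160,c,0,0,0,0]/' fk.py
python3 - <<'E'
from fk import *
b=fit();print(b[0],b[1].round(2),b[2:4]);print(np.abs(b[4]).max())
import pickle;pickle.dump(b[:4],open("fk.pkl","wb"))
for q,p,o in D: print((fk(q,b[1],b[2],b[3])[0]-p).round(1))
E
```

```text
0.17033374111930952 [ 1.0000e-02  1.6058e+02  5.6492e+02  4.2180e+02 -7.0000e-02  2.8371e+02
 -2.0000e-02  3.1400e+00 -1.0000e-02 -2.0000e-02 -1.5979e+02  7.0000e-02] (-1, -1)
0.17611974891018622
[0. 0. 0.]
[-0. -0.  0.]
[ 0. -0.  0.]
[ 0. -0. -0.]
[ 0. -0. -0.]
[-0. -0. -0.]
[ 0.  0. -0.]
[-0.  0.  0.]
[-0.  0.  0.]
[ 0.  -0.1  0. ]
[ 0.  0. -0.]
[-0. -0. -0.]
```

```bash
cat > ik.py <<'E'
from fk import *
import pickle
b=pickle.load(open("fk.pkl","rb"));P=b[1];S[:]=list(b[2:4])
lo=np.array([-3.14,-1.21,-1.07,-3.16,-2.99,-3.1])+.01;hi=np.array([3.14,2.06,1.41,2.05,-.16,3.1])-.01
hi[4]=-.162;lo[4]=-2.985
a=np.radians(-7.2);mx=np.array([np.cos(a),np.sin(a),0]);my=np.array([-np.sin(a),np.cos(a),0]);ez=np.array([0,0,1.])
K=np.array([511.5,-191.8,121.5])
def axes(tilt,az=-7.2,roll=0):
    A=np.radians(az);t=np.radians(tilt);u=np.array([np.cos(A),np.sin(A),0])
    z=np.sin(t)*u-np.cos(t)*ez
    y=np.cross(ez,u); 
    x=np.cross(y,z); 
    R=np.stack([x,y,z],1); return R@Ro.from_euler('z',roll,degrees=True).as_matrix()
def ik(p,R,q0):
    f=lambda q:(lambda A:np.r_[A[0]-p,(A[1]-R).ravel()*200])(fk(q,P))
    k=least_squares(f,np.clip(q0,lo+1e-6,hi-1e-6),bounds=(lo,hi));return k.x,np.sqrt(2*k.cost)
E
python3 - <<'E'
from ik import *
np.set_printoptions(precision=3,suppress=True)
print(axes(34))
q6=np.array([.002,-.1943,-.5796,.1572,-.6031,-1.804])
rng=np.random.default_rng(0)
for tilt in(15,20,25,28,31,35):
    R=axes(tilt);z=R[:,2]
    for back in(4,64):
        p=K-back*z
        sols=[]
        for q0 in [q6]+[lo+(hi-lo)*rng.random(6) for _ in range(40)]:
            q,e=ik(p,R,q0)
            if e<.5 and not any(np.abs(q-s).max()<.05 for s in sols):sols.append(q)
        print(tilt,back,ik(p,R,q6)[1]);[print("   ",s) for s in sols]
E
```

```text
[[-0.823  0.125  0.555]
 [ 0.104  0.992 -0.07 ]
 [-0.559  0.    -0.829]]
15 4 2.6046746159679235e-12
    [-0.052  0.277 -0.545  0.041 -0.488 -1.678]
15 64 2.503674379980045e-13
    [-0.049  0.174 -0.501  0.034 -0.634 -1.672]
20 4 1.9207767411754624e-13
    [-0.048  0.254 -0.62   0.077 -0.35  -1.716]
20 64 8.211185111340694e-14
    [-0.044  0.139 -0.583  0.058 -0.501 -1.699]
25 4 2.722557326089698e-12
    [-0.049  0.236 -0.718  0.177 -0.185 -1.815]
25 64 4.247217732985972e-13
    [-0.039  0.109 -0.674  0.105 -0.355 -1.748]
28 4 6.714735861886753
28 64 2.1118024648775344e-13
    [-0.039  0.094 -0.739  0.163 -0.255 -1.805]
31 4 13.305762060093619
31 64 2.406892549295217
35 4 18.20941603044338
35 64 12.96763070253711
```

```bash
cat > sim.py <<'E'
from ik import *
def rotv(A,B): return Ro.from_matrix(A.T@B).as_rotvec()
def ctrl(q,t,wr,lo=lo,hi=hi):
    p,R=fk(q,P);pt=p+R@(np.array(t)*250)
    f=lambda x:(lambda A:np.r_[A[0]-pt,rotv(R,A[1])*wr])(fk(x,P))
    k=least_squares(f,np.clip(q,lo+1e-6,hi-1e-6),bounds=(lo,hi));return k.x
def desc(q):
    p,R=fk(q,P);return p.round(1),"tilt %.2f az %.2f"%(np.degrees(np.arccos(-R[2,2])),np.degrees(np.arctan2(R[1,2],R[0,2]))),"yz %.3f"%R[2,1]
E
python3 - <<'E'
from sim import *
np.set_printoptions(precision=3,suppress=True)
lo[2]=-1.07;hi[2]=1.4068;hi[4]=-.16
for wr in(300,500,800,1000,1500):
    q=np.array([.0818,1.0019,1.4067,.1006,-1.5409,-1.76])
    print(wr,desc(q),desc(ctrl(q,[-1,0,-.1],wr)))
    q=np.array([.002,-.1943,-.5796,.1572,-.6031,-1.804]);x=ctrl(q,[.287,.01,.626],wr);print("   ",desc(x),x)
E
```

```text
300 (array([ 988.3, -107.1,  389.8]), 'tilt 25.53 az -8.78', 'yz -0.011') (array([1083.1, -120. ,  454.6]), 'tilt 48.91 az -9.32', 'yz -0.026')
    (array([ 476.3, -190.4,  178.8]), 'tilt 32.59 az -4.67', 'yz 0.019') [-0.057  0.076 -0.766  0.083 -0.16  -1.708]
500 (array([ 988.3, -107.1,  389.8]), 'tilt 25.53 az -8.78', 'yz -0.011') (array([1037.4, -114.8,  427. ]), 'tilt 37.86 az -9.08', 'yz -0.019')
    (array([ 476.2, -195.4,  184.3]), 'tilt 32.85 az -5.67', 'yz 0.011') [-0.065  0.068 -0.77   0.115 -0.16  -1.732]
800 (array([ 988.3, -107.1,  389.8]), 'tilt 25.53 az -8.78', 'yz -0.011') (array([1009.1, -111.6,  410.4]), 'tilt 31.24 az -8.94', 'yz -0.015')
    (array([ 476. , -201.2,  191.8]), 'tilt 33.22 az -6.91', 'yz 0.001') [-0.075  0.057 -0.776  0.157 -0.16  -1.766]
1000 (array([ 988.3, -107.1,  389.8]), 'tilt 25.53 az -8.78', 'yz -0.011') (array([1000.9, -110.7,  405.7]), 'tilt 29.34 az -8.89', 'yz -0.014')
    (array([ 475.9, -203.6,  195.4]), 'tilt 33.41 az -7.46', 'yz -0.003') [-0.079  0.052 -0.779  0.177 -0.16  -1.782]
1500 (array([ 988.3, -107.1,  389.8]), 'tilt 25.53 az -8.78', 'yz -0.011') (array([ 992. , -109.7,  400.7]), 'tilt 27.30 az -8.84', 'yz -0.013')
    (array([ 475.6, -206.6,  200.5]), 'tilt 33.69 az -8.20', 'yz -0.009') [-0.085  0.044 -0.783  0.205 -0.16  -1.804]
```

Run:
```python
from sim import *
np.set_printoptions(precision=3,suppress=True)
hi[2]=1.4068;hi[4]=-.16;lo[2]=-1.07
q=np.array([-.0671,.0679,-.7654,.1389,-.16,-1.7518])
p,R=fk(q,P)
for start in([400,-185,250],[420,-185,330],[360,-180,300],[400,-180,400]):
    qs,e=ik(np.array(start,float),R,q);print("start",start,e.round(2),qs)
    for t in([1,0,0],[1,0,.5],[.7,0,.7],[.5,0,1],[.6,0,0],[1,0,-.4]):
        x=ctrl(qs,t,1100);y=ctrl(x,t,1100);print("  ",t,desc(x),desc(y),y)
```

```text
start [400, -185, 250] 0.0 [-0.038 -0.184 -0.794  0.102 -0.383 -1.734]
   [1, 0, 0] (array([ 190.3, -170.3,  106. ]), 'tilt 33.32 az -5.79', 'yz 0.009') (array([ -17.1, -145.3,  -31.3]), 'tilt 33.32 az -5.79', 'yz 0.009') [-2.107  0.568 -0.926 -1.035 -0.618  1.434]
   [1, 0, 0.5] (array([ 260.3, -167.3,    8.5]), 'tilt 33.20 az -6.15', 'yz 0.006') (array([ 105.7, -206.6, -228.1]), 'tilt 33.88 az -4.71', 'yz 0.018') [-2.352  1.475 -0.888 -2.243 -0.577  3.09 ]
   [0.7, 0, 0.7] (array([ 349.9, -177.8,    7.8]), 'tilt 33.20 az -6.15', 'yz 0.006') (array([ 299.7, -170.6, -234.5]), 'tilt 33.20 az -6.15', 'yz 0.006') [-1.474  1.551 -0.971 -2.518 -1.164  2.611]
   [0.5, 0, 1] (array([ 432.2, -187.2,  -27.6]), 'tilt 33.20 az -6.15', 'yz 0.006') (array([ 464.5, -189.4, -305.3]), 'tilt 33.20 az -6.15', 'yz 0.006') [-0.903  1.318 -0.593 -2.594 -0.849  1.884]
   [0.6, 0, 0] (array([ 276.3, -185.8,  172.6]), 'tilt 33.13 az -5.49', 'yz 0.011') (array([ 155.2, -159.2,   99.4]), 'tilt 32.97 az -5.87', 'yz 0.008') [-0.473 -0.309 -1.07  -0.654 -0.33  -0.643]
   [1, 0, -0.4] (array([ 133.4, -173.4,  196
[... 3215 characters left out ...]
ay([ 295.5, -181. ,  -70.8]), 'tilt 32.96 az -5.10', 'yz 0.014') [-1.267  0.767 -0.937 -2.134 -0.636  1.752]
   [0.5, 0, 1] (array([ 427.4, -211.3,  126.8]), 'tilt 33.19 az -4.03', 'yz 0.023') (array([ 460.1, -208.4, -150.8]), 'tilt 33.19 az -4.03', 'yz 0.023') [-0.857  0.888 -0.602 -2.258 -0.525  1.416]
   [0.6, 0, 0] (array([ 275.4, -165. ,  317.9]), 'tilt 33.20 az -6.15', 'yz 0.006') (array([ 152.9, -174.3,  235.6]), 'tilt 33.15 az -5.63', 'yz 0.010') [ 0.081 -0.875 -1.042  0.132 -0.837 -1.827]
   [1, 0, -0.4] (array([ 134.3, -173.5,  346.8]), 'tilt 33.21 az -5.54', 'yz 0.011') (array([ -51.3, -111.6,  326.6]), 'tilt 32.13 az -6.67', 'yz 0.001') [-0.357 -1.2   -0.654 -0.127 -1.569 -1.368]
```

```bash
cat >> sim.py <<'E'
hi[2]=1.4068;hi[4]=-.16;lo[2]=-1.07;lo[4]=-2.985
def rows(q,t,n,wr,vm=np.array([2.79,2.79,3.14,3.14,3.14,3.14])*.7/8):
    # local: per-row step-limited target, bounded joint change
    p0,R0=fk(q,P);pt=p0+R0@(np.array(t)*250);q=q.copy()
    cp=p0.copy()
    for _ in range(n):
        cp=fk(q,P)[0]
        d=pt-cp;l=np.linalg.norm(d);tp=cp+d*min(1,62.5/max(l,1e-9))
        tp=pt if FULL else tp
        f=lambda x:(lambda A:np.r_[A[0]-tp,rotv(R0,A[1])*wr])(fk(x,P))
        L=np.maximum(lo,q-vm);H=np.minimum(hi,q+vm);L=np.minimum(L,q-1e-5);H=np.maximum(H,q+1e-5)
        q=np.clip(least_squares(f,q,bounds=(L,H)).x,lo,hi)
    return q
FULL=False
E
python3 - <<'E'
import sim
from sim import *
np.set_printoptions(precision=3,suppress=True)
for FULL_ in(False,True):
  sim.FULL=FULL_
  for wr in(100,200,300,500,1000):
    q=np.array([.0818,1.0019,1.4067,.1006,-1.5409,-1.76]);print(FULL_,wr,desc(rows(q,[-1,0,-.1],3,wr)))
    q=np.array([.002,-.1943,-.5796,.1572,-.6031,-1.804]);x=rows(q,[.287,.01,.626],5,wr);print("   ",desc(x),x)
E
```

```text
False 100 (array([1111.8, -122.6,  467.2]), 'tilt 55.73 az -9.50', 'yz -0.030')
    (array([ 476.2, -186.7,  175.1]), 'tilt 32.43 az -3.94', 'yz 0.024') [-0.051  0.081 -0.764  0.061 -0.16  -1.691]
False 200 (array([1061.4, -116.8,  437.9]), 'tilt 43.23 az -9.18', 'yz -0.022')
    (array([ 476.2, -188.2,  176.6]), 'tilt 32.49 az -4.24', 'yz 0.022') [-0.053  0.079 -0.765  0.07  -0.16  -1.698]
False 300 (array([1029.4, -113.2,  419.2]), 'tilt 35.66 az -9.03', 'yz -0.018')
    (array([ 476.3, -190.4,  178.8]), 'tilt 32.59 az -4.67', 'yz 0.019') [-0.057  0.076 -0.766  0.083 -0.16  -1.708]
False 500 (array([1003.2, -110.2,  404. ]), 'tilt 29.57 az -8.89', 'yz -0.014')
    (array([ 476.2, -195.4,  184.3]), 'tilt 32.85 az -5.67', 'yz 0.011') [-0.065  0.068 -0.77   0.115 -0.16  -1.732]
False 1000 (array([ 990.2, -108.7,  396.6]), 'tilt 26.55 az -8.81', 'yz -0.012')
    (array([ 475.9, -203.6,  195.4]), 'tilt 33.41 az -7.46', 'yz -0.003') [-0.079  0.052 -0.779  0.177 -0.16  -1.782]
True 100 (array([1157.5, -128.3,  500.7]), 'tilt 69.40 az -11.38', 'yz -0.056')
    (array([ 476.2, -186.7,  175.
[... 169 characters left out ...]
rray([ 476.2, -188.2,  176.6]), 'tilt 32.49 az -4.24', 'yz 0.022') [-0.053  0.079 -0.765  0.07  -0.16  -1.698]
True 300 (array([1083.1, -120. ,  454.6]), 'tilt 48.91 az -9.32', 'yz -0.026')
    (array([ 476.3, -190.4,  178.8]), 'tilt 32.59 az -4.67', 'yz 0.019') [-0.057  0.076 -0.766  0.083 -0.16  -1.708]
True 500 (array([1037.4, -114.8,  427. ]), 'tilt 37.86 az -9.08', 'yz -0.019')
    (array([ 476.2, -195.4,  184.3]), 'tilt 32.85 az -5.67', 'yz 0.011') [-0.065  0.068 -0.77   0.115 -0.16  -1.732]
True 1000 (array([1000.9, -110.7,  405.7]), 'tilt 29.34 az -8.89', 'yz -0.014')
    (array([ 475.9, -203.6,  195.4]), 'tilt 33.41 az -7.46', 'yz -0.003') [-0.079  0.052 -0.779  0.177 -0.16  -1.782]
```

Run:
```python
import sim
from sim import *
np.set_printoptions(precision=3,suppress=True)
q=np.array([-.0671,.0679,-.7654,.1389,-.16,-1.7518]);p,R=fk(q,P)
for start in([380,-185,230],[380,-185,300]):
  qs,e=ik(np.array(start,float),R,q);print("start",start,e.round(2),qs)
  for t in([1,0,0],[.7,0,.7],[0,0,1],[1,.5,0],[1,-.5,0],[.3,-.5,.6],[.3,.5,.6],[-.5,0,1]):
    x=qs;print(t)
    for c in range(4):
        x=rows(x,t,4,570);print("   ",*desc(x),x)
```

```text
start [380, -185, 230] 0.0 [-0.042 -0.196 -0.864  0.112 -0.326 -1.742]
[1, 0, 0]
    [ 194.9 -176.2  121. ] tilt 32.60 az -4.44 yz 0.024 [-0.289 -0.311 -1.07  -0.428 -0.277 -1.022]
    [  66.6 -118.8   75.1] tilt 29.94 az -6.46 yz 0.009 [-1.14  -0.255 -1.07  -0.81  -0.631  0.077]
    [ -55.6 -112.1   10.1] tilt 29.13 az -5.02 yz 0.020 [-2.117  0.332 -0.973 -0.785 -0.666  1.141]
    [-272.   -83.1 -111.5] tilt 29.13 az -5.02 yz 0.020 [-2.622  0.774 -0.634 -0.478 -0.648  1.377]
[0.7, 0, 0.7]
    [ 338.7 -189.6   86.5] tilt 30.99 az -3.59 yz 0.030 [-0.254  0.091 -0.821 -0.661 -0.16  -0.811]
    [ 322.4 -184.6  -15.7] tilt 27.95 az -1.77 yz 0.045 [-0.654  0.391 -0.723 -1.396 -0.282  0.288]
    [ 292.5 -217.7 -144.2] tilt 26.83 az 4.35 yz 0.089 [-1.146  0.859 -0.719 -1.933 -0.471  1.387]
    [ 234.  -211.7 -352.7] tilt 27.24 az 6.33 yz 0.106 [-1.625  1.562 -0.67  -2.394 -0.726  2.486]
[0, 0, 1]
    [ 507.2 -214.7   60.2] tilt 32.17 az -2.06 yz 0.040 [-0.217  0.365 -0.524 -0.645 -0.16  -0.854]
    [ 640.3 -219.5 -151.4] tilt 32.17 az -2.06 yz 0.040 [-0.339  0.867 -0.123 -1.324 -0.165 -0.06
[... 4919 characters left out ...]
[460.7  27.7 158.9] tilt 24.77 az -3.62 yz 0.019 [ 0.292  0.027 -1.07   1.153 -0.16  -3.09 ]
    [495.8 125.7 110.8] tilt 19.14 az -1.79 yz 0.021 [ 0.539  0.22  -0.93   0.923 -0.224 -3.09 ]
    [522.1 249.2  22.5] tilt 13.15 az -0.76 yz 0.016 [ 0.73   0.488 -0.739  0.732 -0.232 -3.09 ]
[-0.5, 0, 1]
    [ 594.6 -209.3  174.1] tilt 33.20 az -6.15 yz 0.006 [-0.075  0.269 -0.536  0.095 -0.187 -1.702]
    [ 809.3 -233.9   48.4] tilt 33.20 az -6.15 yz 0.006 [-0.087  0.722 -0.088  0.062 -0.182 -1.659]
    [1023.9 -258.2  -77.5] tilt 33.20 az -6.15 yz 0.006 [-0.093  1.187  0.652  0.018 -0.457 -1.609]
    [1125.4 -256.5 -179.5] tilt 35.35 az -7.22 yz -0.003 [-0.078  1.618  1.407  0.041 -0.744 -1.634]
```

Run:
```python
import sim
from sim import *
np.set_printoptions(precision=3,suppress=True)
q=np.array([-.0671,.0679,-.7654,.1389,-.16,-1.7518])
x=q
for c in range(8):
    p,R=fk(x,P);z=R[:,2]
    tgt=K-(40 if c<3 else 4)*z+3*R[:,0]
    t=(R.T@(tgt-p))/250
    n=x; x=rows(x,t,4,570);p,R=fk(x,P);e=R.T@(K-p)
    print(t,*desc(x),x,"K in tool",e)
```

```text
[0.063 0.034 0.132] [ 487.3 -197.9  159.3] tilt 32.67 az -3.61 yz 0.026 [-0.084  0.136 -0.705 -0.072 -0.16  -1.529] K in tool [ 0.766  7.604 44.645]
[0.015 0.03  0.019] [ 487.5 -192.9  155.3] tilt 32.52 az -2.80 yz 0.032 [-0.077  0.141 -0.703 -0.095 -0.16  -1.513] K in tool [-1.86   2.371 41.393]
[0.005 0.009 0.006] [ 487.5 -191.3  154.2] tilt 32.47 az -2.55 yz 0.034 [-0.075  0.143 -0.702 -0.101 -0.16  -1.508] K in tool [-2.655  0.728 40.423]
[0.001 0.003 0.146] [ 506.8 -195.3  124.9] tilt 32.36 az -1.34 yz 0.043 [-0.104  0.229 -0.624 -0.274 -0.16  -1.313] K in tool [-1.799  3.761  5.307]
[0.005 0.015 0.005] [ 506.8 -192.6  123.7] tilt 32.33 az -0.99 yz 0.046 [-0.1    0.23  -0.624 -0.281 -0.16  -1.309] K in tool [-2.661  1.079  4.369]
[0.001 0.004 0.001] [ 506.8 -191.8  123.4] tilt 32.32 az -0.89 yz 0.047 [-0.099  0.23  -0.624 -0.283 -0.16  -1.308] K in tool [-2.905  0.308  4.105]
[0.    0.001 0.   ] [ 506.8 -191.6  123.3] tilt 32.32 az -0.86 yz 0.047 [-0.098  0.23  -0.624 -0.284 -0.16  -1.308] K in tool [-2.975  0.086  4.03 ]
[0. 0. 0.] [ 506.8 -191.5  123.3] tilt 32.32 az -0.85 yz 0.047 [-0.098  0.23  -0.624 -0.284 -0.16  -1.308] K in tool [-2.995  0.023  4.008]
```

>>> play_rows:
  targets:
    - {"tx": 0.063, "ty": 0.034, "tz": 0.13, "spin": 0, "gripper": -1}
    - {"tx": 0.063, "ty": 0.034, "tz": 0.13, "spin": 0, "gripper": -1}
    - {"tx": 0.063, "ty": 0.034, "tz": 0.13, "spin": 0, "gripper": -1}
    - {"tx": 0.063, "ty": 0.034, "tz": 0.13, "spin": 0, "gripper": -1}

```text
clock: 19.12
position: [484.3, -198.4, 158.9]
ee_rot: [0.053, 0.959, -0.003, 0.28]
contact_force: [-0.3, -0.1, -0.4]
gripper_width: 85.5
```

```bash
cat > rel.py <<'E'
import sys
from h import *
from sim import *
from bench import *
np.set_printoptions(precision=3,suppress=True)
s=read_state();R=Ro.from_quat(s["ee_rot"]).as_matrix();p=s["position"]
def info(K=K):
    print(s["clock"],p,"q",s["joints"]);print("tilt %.2f az %.2f yz %.3f"%(np.degrees(np.arccos(-R[2,2])),np.degrees(np.arctan2(R[1,2],R[0,2])),R[2,1]),"K in tool",R.T@(K-p),"F",s["contact_force"],"w",s["gripper_width"])
E
cat > look.py <<'E'
import sys
from rel import *
i=get_image("wrist");cv2.imwrite(f"pics/{sys.argv[1]}.png",i["frame"][:,:,::-1]);pickle.dump((i,s),open(sys.argv[1]+".pkl","wb"));info()
E
python3 look.py w8
```

```text
19.125 [ 484.281 -198.363  158.919] q [-0.085  0.133 -0.711 -0.069 -0.16  -1.531]
tilt 32.51 az -3.72 yz 0.025 K in tool [-2.048  8.419 45.924] F [-0.342 -0.06  -0.399] w 85.51721314960369
```

View pics/w8.png

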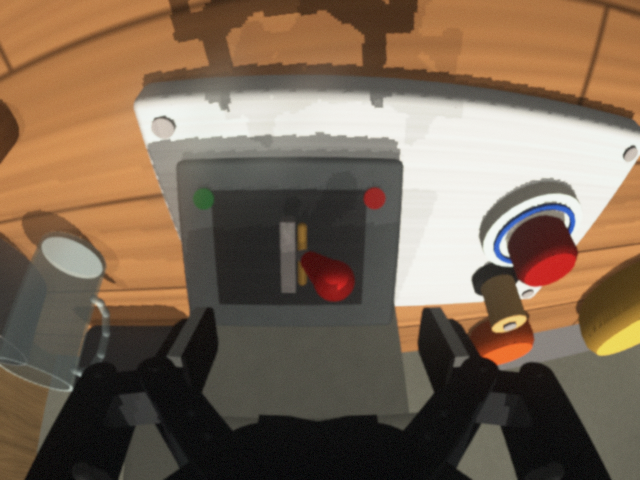

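Run:
```python
from rel import *
d=pickle.load(open("im0.pkl","rb"))
rs=[]
for n,uv in(("w6",None),("w7",None),("w8",None)):
    im,_=pickle.load(open(n+".pkl","rb"));f=im["frame"].astype(int)
    m=((f[...,0]>90)&(f[...,1]*2.2<f[...,0])&(f[...,2]*2.2<f[...,0])).astype(np.uint8)
    g={"w6":(320,128),"w7":(335,238),"w8":(337,284)}[n]
    M=np.zeros_like(m);r={"w6":14,"w7":22,"w8":24}[n];cv2.circle(M,g,r,1,-1);
    # min-enclosing-based: largest inscribed circle by distance transform
    dt=cv2.distanceTransform((m&M),cv2.DIST_L2,5);_,v,_,c=cv2.minMaxLoc(dt);
    ys,xs=np.nonzero(dt>v-0.7);c=(xs.mean(),ys.mean());print(n,v,c)
    rs.append(fray(im,c))
rs.append(ray(d["scene"],(277.2,202)))
rs.append(ray(d["top"],(425.5,245.6)))
print(tri(rs[:3]),tri(rs[1:3]),tri(rs[2:4]),tri(rs))
info()
```

```text
w6 9.799999237060547 (np.float64(320.75), np.float64(128.0))
w7 14.181398391723633 (np.float64(333.0), np.float64(241.5))
w8 14.393798828125 (np.float64(334.5833333333333), np.float64(286.3333333333333))
(array([ 509.469, -190.907,  124.333]), [np.float64(0.22788859983174328), np.float64(0.16194370365915947), np.float64(0.09860311659848989)]) (array([ 508.521, -190.977,  124.989]), [np.float64(0.029756574822426426), np.float64(0.029756574822417853)]) (array([ 511.041, -190.719,  123.057]), [np.float64(0.46824582421727795), np.float64(0.4682458242172573)]) (array([ 511.667, -191.548,  122.745]), [np.float64(1.0911918032247148), np.float64(0.38657460313967695), np.float64(0.5633429036164765), np.float64(1.2834515034902998), np.float64(2.849933019082332)])
19.175 [ 484.172 -198.336  158.667] q [-0.086  0.133 -0.711 -0.07  -0.16  -1.531]
tilt 32.49 az -3.71 yz 0.025 K in tool [-2.292  8.408 45.771] F [ 0.318  1.073 -0.38 ] w 85.37939194424251
```

```bash
sed -i 's/^K=.*/K=np.array([510.7,-191.0,123.2])/' ik.py
cat > plan.py <<'E'
from rel import *
def plan(goal,q,n=6,wr=570,p_off=None):
    # goal: world point G that should lie at tool coords c
    G,c=goal
    p0,R0=fk(q,P);t=R0.T@(G-p0-R0@c)/250
    for _ in range(12):
        x=rows(q,t,n,wr);pp,RR=fk(x,P);e=RR.T@(G-pp)-c
        if np.abs(e).max()<.2:break
        t=t+e/250*.8
    return t,x,e
if __name__=="__main__":
    info()
    q=np.array(s["joints"]);q[4]=min(q[4],-.1602)
    t,x,e=plan((K,np.array([-2,0,4.])),q);print("t",t,desc(x),x,e)
E
python3 plan.py
```

```text
19.175 [ 484.172 -198.336  158.667] q [-0.086  0.133 -0.711 -0.07  -0.16  -1.531]
tilt 32.49 az -3.71 yz 0.025 K in tool [-2.454  9.162 43.881] F [ 0.318  1.073 -0.38 ] w 85.37939194424251
t [0.01  0.071 0.171] (array([ 506.9, -190.9,  125.6]), 'tilt 32.20 az -0.92', 'yz 0.047') [-0.094  0.226 -0.63  -0.262 -0.16  -1.334] [0.031 0.094 0.019]
```

>>> play_rows:
  targets:
    - {"tx": 0.005, "ty": 0.035, "tz": 0.06, "spin": 0, "gripper": -1}
    - {"tx": 0.01, "ty": 0.07, "tz": 0.12, "spin": 0, "gripper": -1}
    - {"tx": 0.01, "ty": 0.071, "tz": 0.171, "spin": 0, "gripper": -1}
    - {"tx": 0.01, "ty": 0.071, "tz": 0.171, "spin": 0, "gripper": -1}
    - {"tx": 0.01, "ty": 0.071, "tz": 0.171, "spin": 0, "gripper": -1}

```text
clock: 19.8
position: [506.5, -191.5, 125.1]
ee_rot: [0.05, 0.96, 0.01, 0.276]
contact_force: [-0.4, 0.2, -0.4]
gripper_width: 85.6
```

```bash
python3 look.py w9; python3 plan.py
```

```text
19.8 [ 506.534 -191.546  125.144] q [-0.095  0.226 -0.63  -0.261 -0.161 -1.334]
tilt 32.12 az -0.99 yz 0.046 K in tool [-2.423  0.832  3.856] F [-0.413  0.234 -0.419] w 85.60570181318657
19.85 [ 506.487 -191.535  125.221] q [-0.095  0.226 -0.63  -0.261 -0.161 -1.334]
tilt 32.13 az -0.99 yz 0.046 K in tool [-2.422  0.821  3.947] F [ 0.083 -0.932 -0.231] w 85.59986984311969
t [-0.002  0.003 -0.   ] (array([ 506.9, -190.9,  125.6]), 'tilt 32.13 az -0.95', 'yz 0.047') [-0.093  0.226 -0.631 -0.257 -0.16  -1.34 ] [0.039 0.12  0.044]
```

View pics/w9.png

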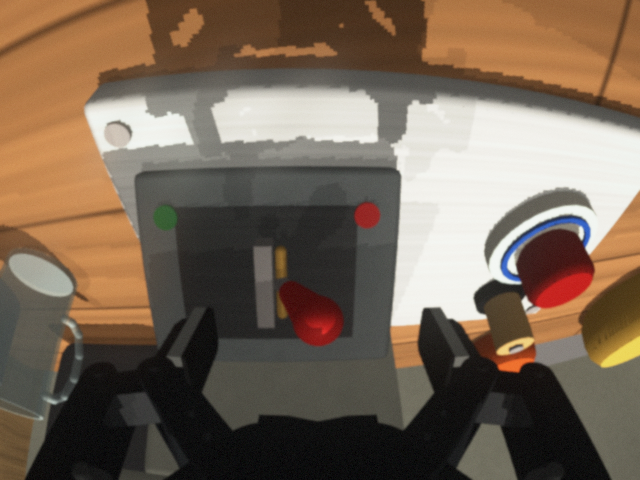

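Run:
```python
from rel import *
im,_=pickle.load(open("w9.pkl","rb"))
for c in([0,0,0],[0,0,14],[0,0,-5],[-2.4,.8,3.9]):
    print(c,fproj(im,p+R@np.array(c,float)))
rs=[]
for n,c in(("w7",(333,241)),("w8",(334.6,286)),("w9",(319.5,323.5))):
    i,_=pickle.load(open(n+".pkl","rb"));rs.append(fray(i,c))
print(tri(rs),im["depth"][322,320]); info()
```

```text
[0, 0, 0] [316.858 327.745]
[0, 0, 14] [316.895 310.843]
[0, 0, -5] [316.843 334.432]
[-2.4, 0.8, 3.9] [318.766 327.57 ]
(array([ 516.52 , -191.21 ,  118.959]), [np.float64(0.4542754826595059), np.float64(0.8255184930519057), np.float64(0.5083758199079548)]) 146.39035
19.85 [ 506.487 -191.535  125.221] q [-0.095  0.226 -0.63  -0.261 -0.161 -1.334]
tilt 32.13 az -0.99 yz 0.046 K in tool [-2.422  0.821  3.947] F [ 0.083 -0.932 -0.231] w 85.59986984311969
```

Run:
```python
from rel import *
im,_=pickle.load(open("w9.pkl","rb"));T=im["world_to_cam"]
print("K depth",-(T[:3,:3]@K+T[:3,3])[2])
o,q=fray(im,(319.5,323.5));zc=-(T[:3,:3]@q)[2]
d=np.median(im["depth"][320:327,316:323]);X=o+q*(d/zc+11);print(d,X,"tool",R.T@(X-p))
```

```text
K depth 153.739010806747
146.16248 [ 512.5   -190.728  120.43 ] tool [-2.442  1.127  7.248]
```

>>> play_rows:
  targets:
    - {"tx": 0, "ty": 0.005, "tz": 0.01, "spin": 0, "gripper": 0}
    - {"tx": 0, "ty": 0.005, "tz": 0.01, "spin": 0, "gripper": 0.4}
    - {"tx": 0, "ty": 0.005, "tz": 0.01, "spin": 0, "gripper": 0.4}
    - {"tx": 0, "ty": 0.005, "tz": 0.01, "spin": 0, "gripper": 0.4}

```text
clock: 20.35
position: [508.2, -190.9, 122.9]
ee_rot: [0.05, 0.96, 0.01, 0.276]
contact_force: [-0.8, 0.4, 0.4]
gripper_width: 25.5
```

```bash
python3 look.py w10
```

```text
20.35 [ 508.193 -190.856  122.855] q [-0.095  0.233 -0.625 -0.272 -0.161 -1.323]
tilt 32.09 az -0.81 yz 0.048 K in tool [-2.31  0.1   1.04] F [-0.812  0.415  0.445] w 25.5175232907353
```

View pics/w10.png

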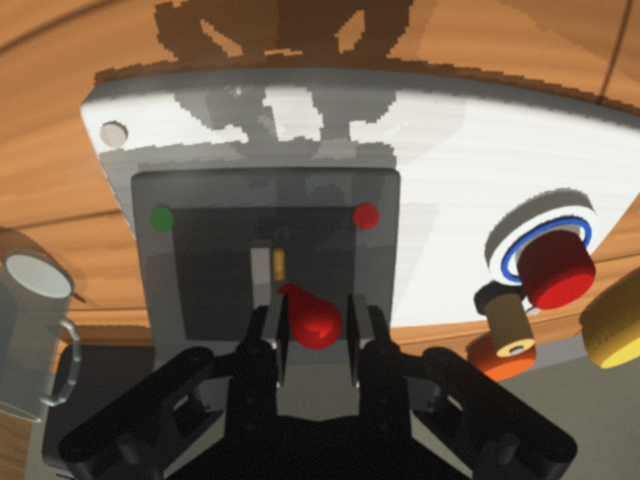

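>>> play_rows:
  targets:
    - {"tx": 0, "ty": 0, "tz": -0.008, "spin": 0, "gripper": 0.4}
    - {"tx": 0, "ty": 0, "tz": -0.008, "spin": 0, "gripper": 1}
    - {"tx": 0, "ty": 0, "tz": -0.008, "spin": 0, "gripper": 1}
    - {"tx": 0, "ty": 0, "tz": -0.008, "spin": 0, "gripper": 1}
    - {"tx": 0, "ty": 0, "tz": -0.008, "spin": 0, "gripper": 1}

```text
clock: 21.02
position: [507.0, -190.9, 124.8]
ee_rot: [0.05, 0.96, 0.01, 0.276]
contact_force: [-4.4, -0.1, 5.2]
gripper_width: 18.2
```

```bash
python3 look.py w11
```

```text
21.025 [ 507.008 -190.939  124.823] q [-0.095  0.227 -0.627 -0.267 -0.163 -1.329]
tilt 32.11 az -0.82 yz 0.048 K in tool [-2.256  0.196  3.338] F [-4.444 -0.134  5.164] w 18.206209329776275
```

View pics/w11.png

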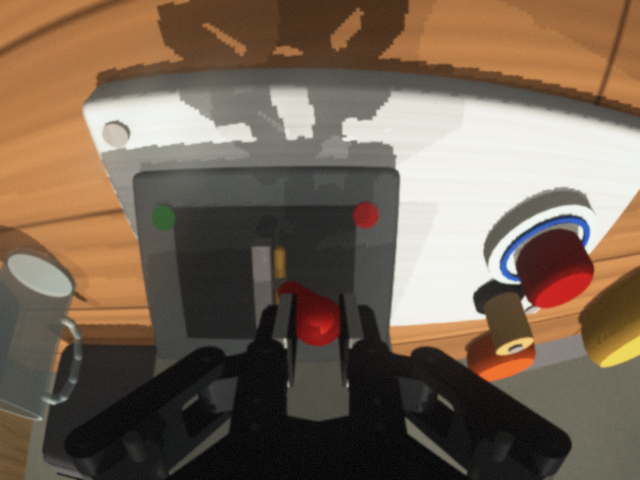

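```bash
cat > traj.py <<'E'
from plan import *
n_=-np.sin(np.radians(35))*mx+np.cos(np.radians(35))*ez
def b(phi): # flip angle from start
    g=np.radians(22)-phi;return np.cos(g)*n_+np.sin(g)*my
p0=np.array([507.0,-190.94,124.82])
def tgt(phi,s): return p0+(70+s)*b(phi)-70*b(0)
def seq(way,q,wr=570):
    # each way -> TCP world target; solve t per single call start pose q (1 call, sequential rows)
    pq,Rq=fk(q,P);out=[]
    x=q.copy()
    for G in way:
        t=Rq.T@(G-pq)/250
        for _ in range(6):
            y=x
            # sim one row-set toward target from x with orientation target Rq
            y=rows2(x,pq+Rq@(t*250),Rq,2,wr);e=Rq.T@(G-fk(y,P)[0]);
            if np.abs(e).max()<.15:break
            t=t+e/250*.8
        x=y;out.append(t)
    return out,x
def rows2(q,pt,R0,n,wr):
    for _ in range(n):
        f=lambda z:(lambda A:np.r_[A[0]-pt,rotv(R0,A[1])*wr])(fk(z,P))
        q=np.clip(least_squares(f,q,bounds=(lo-1e-4,hi+1e-4)).x,lo,hi)
    return q
E
python3 - <<'E'
from traj import *
info()
q=np.array(s["joints"]);q[4]=min(q[4],-.1602)
print("b0",b(0),"b1",b(.768))
o,x=seq([tgt(0,5),tgt(0,10),tgt(0,13.5)],q);print(np.array(o),desc(x),x)
o2,x2=seq([tgt(f,13) for f in(.2,.4,.6,.8)],x);print(np.array(o2),desc(x2),x2)
E
```

```text
21.075 [ 507.022 -190.94   124.832] q [-0.095  0.227 -0.627 -0.267 -0.163 -1.329]
tilt 32.11 az -0.82 yz 0.048 K in tool [-2.24   0.195  3.338] F [-3.746  0.169  5.631] w 18.156312439242928
b0 [-0.481  0.438  0.76 ] b1 [-0.575 -0.305  0.759]
[[ 0.001  0.009 -0.018]
 [ 0.002  0.017 -0.036]
 [ 0.003  0.023 -0.049]] (array([ 500.5, -185.1,  135.1]), 'tilt 32.10 az -0.79', 'yz 0.048') [-0.074  0.195 -0.659 -0.203 -0.16  -1.409]
[[ 0.001 -0.063 -0.02 ]
 [ 0.002 -0.129 -0.03 ]
 [ 0.002 -0.195 -0.026]
 [ 0.001 -0.259 -0.009]] (array([ 493.2, -249.4,  133.8]), 'tilt 32.10 az -0.79', 'yz 0.048') [-0.279  0.236 -0.5   -0.458 -0.321 -0.998]
```

>>> play_rows:
  targets:
    - {"tx": 0.001, "ty": 0.009, "tz": -0.018, "spin": 0, "gripper": 1}
    - {"tx": 0.002, "ty": 0.017, "tz": -0.036, "spin": 0, "gripper": 1}
    - {"tx": 0.003, "ty": 0.023, "tz": -0.049, "spin": 0, "gripper": 1}
    - {"tx": 0.003, "ty": 0.023, "tz": -0.049, "spin": 0, "gripper": 1}
    - {"tx": 0.003, "ty": 0.023, "tz": -0.049, "spin": 0, "gripper": 1}

```text
clock: 21.7
position: [500.7, -185.3, 134.5]
ee_rot: [0.05, 0.96, 0.01, 0.276]
contact_force: [3.4, -5.9, -4.0]
gripper_width: 18.1
```

```bash
python3 look.py w12
```

```text
21.7 [ 500.735 -185.255  134.458] q [-0.074  0.197 -0.659 -0.202 -0.159 -1.41 ]
tilt 32.03 az -0.82 yz 0.047 K in tool [-3.037 -5.351 14.872] F [ 3.381 -5.868 -4.026] w 18.063376266572234
```

View pics/w12.png

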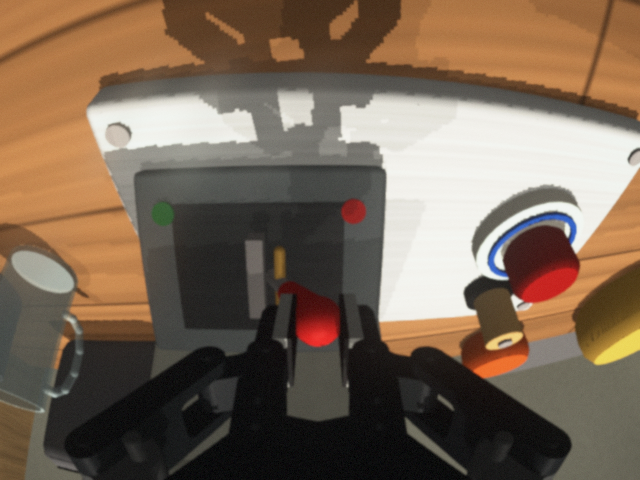

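```bash
python3 - <<'E'
from rel import *
for n in("w10","w11","w12"):
    im,_=pickle.load(open(n+".pkl","rb"));f=im["frame"].astype(int)
    m=((f[...,0]>70)&(f[...,1]*2.2<f[...,0])&(f[...,2]*2.2<f[...,0]))
    sub=m[270:360,275:355];v,u=np.nonzero(sub)
    print(n,len(v),"bottom row",v.max()+270,"rowmax by col",[ (np.nonzero(m[270:360,c])[0].max()+270) for c in(308,312,316,320,324,328)],"depth",np.median(im["depth"][318:326,314:322]))
    T=im["world_to_cam"];o,q=fray(im,(318,322));zc=-(T[:3,:3]@q)[2];print(o+q*(np.median(im["depth"][318:326,314:322])/zc+11))
E
for i in 1 2 3; do python3 -c "
from bench import *;s=read_state();print(s['contact_force'],s['clock'])"; done
```

```text
w10 1798 bottom row 349 rowmax by col [np.int64(347), np.int64(348), np.int64(349), np.int64(348), np.int64(347), np.int64(345)] depth 144.04407
[ 511.752 -190.452  118.557]
w11 1615 bottom row 345 rowmax by col [np.int64(343), np.int64(344), np.int64(345), np.int64(345), np.int64(344), np.int64(343)] depth 145.94073
[ 512.308 -190.647  119.642]
w12 1690 bottom row 346 rowmax by col [np.int64(344), np.int64(345), np.int64(346), np.int64(346), np.int64(345), np.int64(344)] depth 146.3226
[ 506.372 -185.004  129.103]
[ 4.26455523 -6.34395764 -4.91257435] 21.75
[ 4.26455523 -6.34395764 -4.91257435] 21.75
[ 4.26455523 -6.34395764 -4.91257435] 21.75
```

Run:
```python
from traj import *
q=np.array(s["joints"]);q[4]=min(q[4],-.1602)
info();print(fk(s["joints"],P)[0])
ph=[.1,.2,.3,.4,.5,.6,.7,.775]
o2,x2=seq([tgt(f,13) for f in ph],q);print(np.array(o2).round(4),desc(x2),x2)
```

```text
21.75 [ 500.749 -185.283  134.429] q [-0.074  0.197 -0.659 -0.202 -0.16  -1.41 ]
tilt 32.03 az -0.83 yz 0.048 K in tool [-3.039 -5.322 14.84 ] F [ 4.265 -6.344 -4.913] w 17.975853756727098
[ 500.747 -185.305  134.422]
[[-0.001 -0.03  -0.014]
 [-0.    -0.062 -0.023]
 [ 0.    -0.095 -0.029]
 [ 0.001 -0.128 -0.033]
 [ 0.001 -0.161 -0.032]
 [ 0.001 -0.194 -0.029]
 [ 0.    -0.227 -0.022]
 [-0.    -0.25  -0.015]] (array([ 493. , -247.5,  134.5]), 'tilt 31.99 az -0.81', 'yz 0.048') [-0.272  0.233 -0.505 -0.447 -0.318 -1.013]
```

>>> play_rows:
  targets:
    - {"tx": 0, "ty": -0.03, "tz": -0.012, "spin": 0, "gripper": 1}
    - {"tx": 0, "ty": -0.062, "tz": -0.021, "spin": 0, "gripper": 1}
    - {"tx": 0, "ty": -0.095, "tz": -0.027, "spin": 0, "gripper": 1}
    - {"tx": 0.001, "ty": -0.128, "tz": -0.031, "spin": 0, "gripper": 1}

```text
clock: 22.25
position: [493.3, -215.1, 139.1]
ee_rot: [0.05, 0.96, 0.012, 0.275]
contact_force: [-4.9, 8.0, 11.3]
gripper_width: 17.6
```

```bash
python3 look.py w13
python3 - <<'E'
from traj import *
q=np.array(s["joints"]);q[4]=min(q[4],-.1602)
ph=[.5,.6,.7,.775]
o2,x2=seq([tgt(f,13) for f in ph],q);print(np.array(o2).round(4),tgt(.4,13),p)
E
```

```text
22.25 [ 493.317 -215.12   139.074] q [-0.178  0.201 -0.573 -0.353 -0.261 -1.18 ]
tilt 31.96 az -0.46 yz 0.051 K in tool [-3.833 24.739 22.565] F [-4.924  7.981 11.272] w 17.648398502361623
[[ 0.    -0.035  0.001]
 [ 0.    -0.068  0.004]
 [-0.    -0.1    0.011]
 [-0.001 -0.124  0.018]] [ 493.255 -216.975  139.636] [ 493.249 -216.525  139.866]
```

View pics/w13.png

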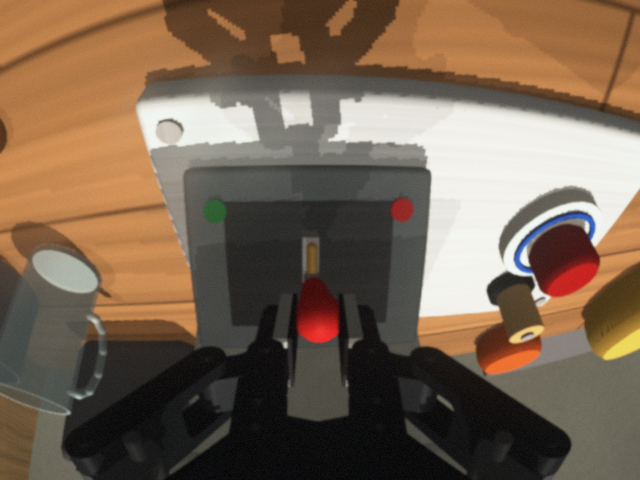

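```bash
python3 rel.py; python3 -c "
from rel import *
info()
for n in ('w12','w13'):
    im,_=pickle.load(open(n+'.pkl','rb'));f=im['frame'].astype(int)
    m=((f[...,0]>70)&(f[...,1]*2.2<f[...,0])&(f[...,2]*2.2<f[...,0]))
    print([ (np.nonzero(m[270:360,c])[0].max()+270) for c in(308,312,316,320,324,328)],np.median(im['depth'][318:326,314:322]))
    T=im['world_to_cam'];o,q=fray(im,(318,322));zc=-(T[:3,:3]@q)[2];print(o+q*(np.median(im['depth'][318:326,314:322])/zc+11))
"
```

```text
22.3 [ 493.249 -216.525  139.866] q [-0.18   0.2   -0.573 -0.352 -0.261 -1.178]
tilt 32.03 az -0.65 yz 0.049 K in tool [-3.319 26.138 23.229] F [-7.505 -3.162  6.697] w 17.59886152714636
[np.int64(344), np.int64(345), np.int64(346), np.int64(346), np.int64(345), np.int64(344)] 146.3226
[ 506.372 -185.004  129.103]
[np.int64(340), np.int64(341), np.int64(342), np.int64(342), np.int64(341), np.int64(340)] 149.38206
[ 501.745 -215.016  132.313]
```

>>> play_rows:
  targets:
    - {"tx": 0, "ty": 0, "tz": 0, "spin": 0, "gripper": 0.4}
    - {"tx": 0, "ty": 0, "tz": 0.004, "spin": 0, "gripper": 0.4}
    - {"tx": 0, "ty": 0, "tz": 0.014, "spin": 0, "gripper": 0.4}
    - {"tx": 0, "ty": 0, "tz": 0.026, "spin": 0, "gripper": 0.4}
    - {"tx": 0, "ty": 0, "tz": 0.026, "spin": 0, "gripper": 0.4}

```text
clock: 22.92
position: [496.8, -216.7, 133.8]
ee_rot: [0.05, 0.96, 0.011, 0.276]
contact_force: [0.2, -0.2, 0.1]
gripper_width: 25.8
```

```bash
python3 look.py w14
```

```text
22.925 [ 496.803 -216.728  133.808] q [-0.18   0.215 -0.569 -0.364 -0.249 -1.166]
tilt 32.05 az -0.77 yz 0.048 K in tool [-3.483 26.336 16.181] F [ 0.184 -0.25   0.053] w 25.760196143377183
```

View pics/w14.png

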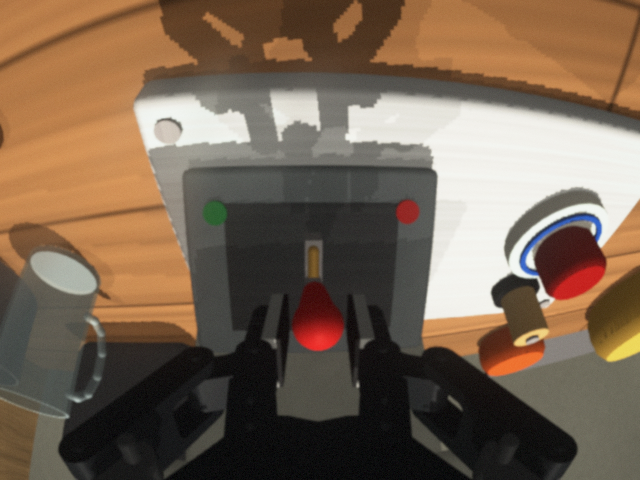

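>>> play_rows:
  targets:
    - {"tx": 0, "ty": 0, "tz": 0, "spin": 0, "gripper": 1}
    - {"tx": 0, "ty": 0, "tz": 0, "spin": 0, "gripper": 1}
    - {"tx": 0, "ty": 0, "tz": 0, "spin": 0, "gripper": 1}
    - {"tx": 0, "ty": 0, "tz": 0, "spin": 0, "gripper": 1}

```text
clock: 23.48
position: [496.6, -216.9, 134.3]
ee_rot: [0.05, 0.96, 0.011, 0.276]
contact_force: [-2.6, -1.0, 2.2]
gripper_width: 18.4
```

```bash
python3 look.py w15
cat > ball.py <<'E'
from rel import *
import sys
for n in sys.argv[1:]:
    im,s_=pickle.load(open(n+'.pkl','rb'));f=im['frame'].astype(int)
    m=((f[...,0]>70)&(f[...,1]*2.2<f[...,0])&(f[...,2]*2.2<f[...,0]))
    bot=np.nonzero(m[270:370,318])[0].max()+270
    r0=bot-24
    d=np.median(im['depth'][r0-4:r0+4,314:322])
    T=im['world_to_cam'];o,q=fray(im,(318,r0));zc=-(T[:3,:3]@q)[2];X=o+q*(d/zc+11)
    R_=Ro.from_quat(s_["ee_rot"]).as_matrix();pv=np.array([545.97,-221.3,66.4]);n_=np.array([-.569,.0719,.819])
    v=X-pv;print(n,bot,d,X,"tool",R_.T@(X-s_["position"]),"r",np.linalg.norm(v),"phi",.384-np.arctan2(v@my,v@n_))
E
python3 ball.py w11 w12 w13 w14 w15
```

```text
23.475 [ 496.649 -216.856  134.293] q [-0.18   0.214 -0.569 -0.364 -0.249 -1.166]
tilt 32.09 az -0.79 yz 0.048 K in tool [-3.33  26.457 16.671] F [-2.582 -1.036  2.16 ] w 18.353058395429276
w11 345 146.10165 [ 512.184 -190.615  119.222] tool [-1.361  0.522  7.492] r 69.80877415709124 phi -0.0009109685016544522
w12 346 146.3226 [ 506.372 -185.004  129.103] tool [-1.898  0.503  7.527] r 82.56590157756952 phi -0.0015502851067576429
w13 342 149.64066 [ 500.864 -214.86   130.785] tool [-1.973  0.512 11.027] r 78.87585758944273 phi 0.37466393914517115
w14 350 143.28998 [ 500.758 -216.456  131.207] tool [-1.931  0.502  4.3  ] r 79.16790087679803 phi 0.39487252812017054
w15 349 143.7964 [ 500.793 -216.551  131.116] tool [-1.779  0.525  4.89 ] r 79.06778311832224 phi 0.39602104219798573
```

Run:
```python
from traj import *
q=np.array(s["joints"])
g=lambda r,f:p+r*b(f)-79.1*b(.396)
W=[(81,.396),(82.5,.396),(82.5,.47),(82.5,.55),(82.5,.63),(82.5,.71),(82.5,.775)]
o,x=seq([g(*w) for w in W],q);print(np.array(o).round(4),desc(x),x)
```

```text
[[ 0.     0.001 -0.008]
 [ 0.001  0.001 -0.014]
 [ 0.001 -0.024 -0.014]
 [ 0.001 -0.05  -0.012]
 [ 0.001 -0.076 -0.008]
 [ 0.    -0.102 -0.002]
 [-0.    -0.122  0.004]] (array([ 494.4, -247.3,  131.9]), 'tilt 32.09 az -0.79', 'yz 0.048') [-0.273  0.239 -0.503 -0.456 -0.314 -1.003]
```

>>> play_rows:
  targets:
    - {"tx": 0, "ty": 0.001, "tz": -0.008, "spin": 0, "gripper": 1}
    - {"tx": 0.001, "ty": 0.001, "tz": -0.014, "spin": 0, "gripper": 1}
    - {"tx": 0.001, "ty": -0.024, "tz": -0.014, "spin": 0, "gripper": 1}
    - {"tx": 0.001, "ty": -0.05, "tz": -0.012, "spin": 0, "gripper": 1}
    - {"tx": 0.001, "ty": -0.076, "tz": -0.008, "spin": 0, "gripper": 1}
    - {"tx": 0, "ty": -0.102, "tz": -0.002, "spin": 0, "gripper": 1}
    - {"tx": 0, "ty": -0.12, "tz": 0.003, "spin": 0, "gripper": 1}
    - {"tx": 0, "ty": -0.122, "tz": 0.004, "spin": 0, "gripper": 1}

```text
clock: 24.52
position: [494.7, -244.8, 131.1]
ee_rot: [0.05, 0.96, 0.013, 0.275]
contact_force: [4.5, 7.8, -2.8]
gripper_width: 18.2
```

```bash
python3 look.py w16;python3 ball.py w16
```

```text
24.525 [ 494.661 -244.792  131.125] q [-0.27   0.24  -0.502 -0.46  -0.318 -1.004]
tilt 31.94 az -0.27 yz 0.053 K in tool [-3.781 54.517 15.075] F [ 4.538  7.759 -2.772] w 18.16012797215709
w16 345 147.31154 [ 500.916 -244.511  124.965] tool [-2.006  0.513  8.536] r 77.45020897505667 phi 0.7633349651501158
```

View pics/w16.png

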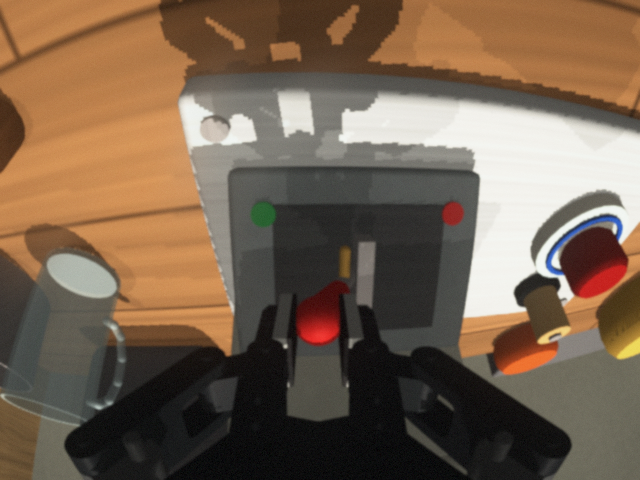

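>>> play_rows:
  targets:
    - {"tx": 0, "ty": 0.004, "tz": 0.012, "spin": 0, "gripper": 1}
    - {"tx": -0.001, "ty": 0.008, "tz": 0.024, "spin": 0, "gripper": 1}
    - {"tx": -0.001, "ty": 0.008, "tz": 0.024, "spin": 0, "gripper": 1}
    - {"tx": -0.001, "ty": 0.008, "tz": 0.024, "spin": 0, "gripper": -0.2}
    - {"tx": -0.001, "ty": 0.008, "tz": 0.024, "spin": 0, "gripper": -0.2}
    - {"tx": -0.001, "ty": 0.008, "tz": 0.024, "spin": 0, "gripper": -0.2}
    - {"tx": -0.001, "ty": 0.008, "tz": 0.024, "spin": 0, "gripper": -0.2}

```text
clock: 25.45
position: [498.0, -245.5, 127.1]
ee_rot: [0.05, 0.96, 0.01, 0.276]
contact_force: [-0.6, -0.5, -0.4]
gripper_width: 51.0
```

```bash
python3 look.py w17;python3 ball.py w17
```

```text
25.45 [ 498.011 -245.475  127.142] q [-0.267  0.251 -0.502 -0.462 -0.302 -1.001]
tilt 32.10 az -0.82 yz 0.048 K in tool [-3.036 55.149  9.665] F [-0.63  -0.483 -0.374] w 51.01271365059458
w17 341 149.16977 [ 504.885 -245.173  118.737] tool [-1.312  0.521 10.769] r 70.69021604960608 phi 0.8042428780615439
```

View pics/w17.png

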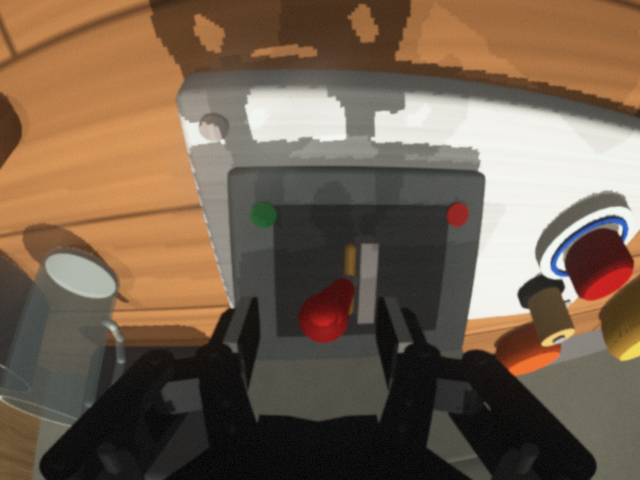

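>>> play_rows:
  targets:
    - {"tx": 0, "ty": 0, "tz": -0.05, "spin": 0, "gripper": -0.2}
    - {"tx": 0, "ty": 0, "tz": -0.15, "spin": 0, "gripper": -0.2}
    - {"tx": 0, "ty": 0, "tz": -0.3, "spin": 0, "gripper": -0.2}
    - {"tx": 0, "ty": 0, "tz": -0.5, "spin": 0, "gripper": -0.2}
    - {"tx": 0, "ty": 0, "tz": -0.65, "spin": 0, "gripper": -0.2}
    - {"tx": 0, "ty": 0, "tz": -0.65, "spin": 0, "gripper": -0.2}
    - {"tx": 0, "ty": 0, "tz": -0.65, "spin": 0, "gripper": -0.2}
    - {"tx": 0, "ty": 0, "tz": -0.65, "spin": 0, "gripper": -0.2}

```text
clock: 26.5
position: [411.6, -243.9, 263.5]
ee_rot: [0.05, 0.96, 0.011, 0.275]
contact_force: [-0.4, 0.4, -0.3]
gripper_width: 50.9
```

```bash
python3 look.py w18
python3 - <<'E'
from h import *
from bench import *
d=pickle.load(open("im0.pkl","rb"))
out=[]
for n in("top","scene"):
    i=get_image(n);d[n+"1"]=i;cv2.imwrite(f"pics/{n}1.png",i["frame"][:,:,::-1])
pickle.dump(d,open("im1.pkl","wb"))
im,_=pickle.load(open("w18.pkl","rb"));f=im["frame"].astype(int)
m=((f[...,0]>90)&(f[...,1]*2.2<f[...,0])&(f[...,2]*2.2<f[...,0])).astype(np.uint8)
n,l,st,c=cv2.connectedComponentsWithStats(m)
for i in range(1,n):
    if st[i,4]>60:print(st[i],c[i])
E
```

```text
26.5 [ 411.599 -243.867  263.516] q [-0.299 -0.073 -0.518 -0.267 -0.603 -1.196]
tilt 31.96 az -0.71 yz 0.049 K in tool [ -4.229  54.719 171.15 ] F [-0.373  0.378 -0.273] w 50.86245834038282
[393 167  12  13 131] [398.45801527 172.8778626 ]
[497 207  41  32 906] [517.63576159 223.03090508]
[309 211  25  21 388] [320.66494845 221.17268041]
[466 287  51  36 660] [490.57272727 302.10757576]
```

View pics/w18.png

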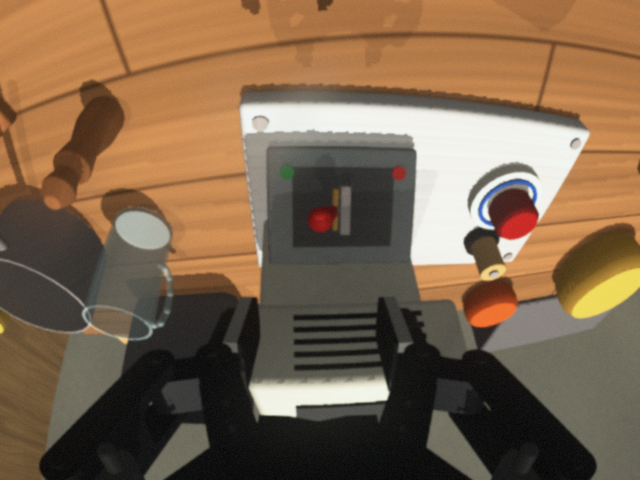

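View pics/scene1.png

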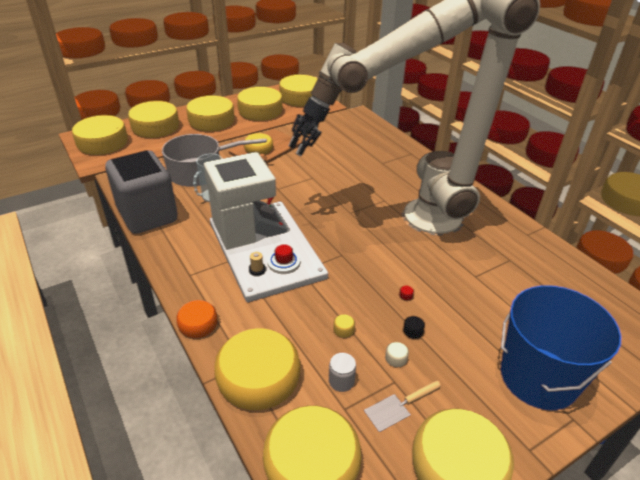

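View pics/top1.png

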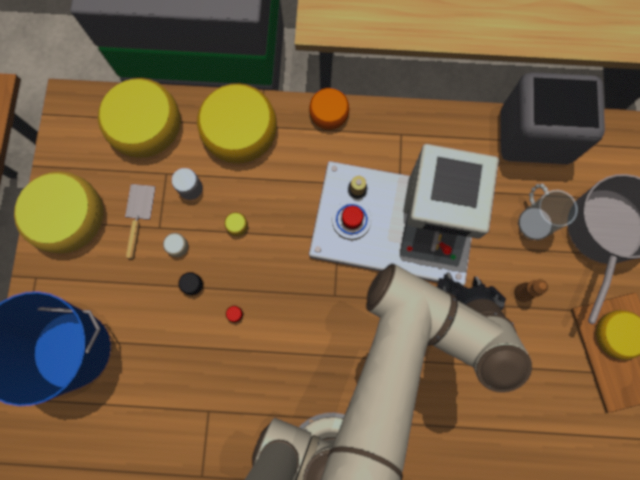

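Run:
```python
from traj import *
im,_=pickle.load(open("w18.pkl","rb"));T=im["world_to_cam"]
f=im["frame"];
for pv,nm in((np.array([545.97,-221.3,66.4]),"dep"),(K-70*b(0),"K")):
  for r in(70,74,80):
    for ph in(.72,.768):print(nm,r,ph,fproj(im,pv+r*b(ph)))
dt=im["depth"][221,321];o,q=fray(im,(321,221));zc=-(T[:3,:3]@q)[2];X=o+q*(dt/zc+11);v=X-np.array([545.97,-221.3,66.4]);print(X,np.linalg.norm(v),.384-np.arctan2(v@my,v@n_))
# cheese vs ring
d=pickle.load(open("im1.pkl","rb"))
c=[]
for nm in("top1","scene1"):
    i=d[nm];F=i["frame"].astype(int);m=((F[...,0]>110)&(F[...,1]<60)&(F[...,2]<60)).astype(np.uint8)
    n,l,st,cc=cv2.connectedComponentsWithStats(m)
    for k in range(1,n):
        g=(352,217) if nm=="top1" else(284,254)
        if np.hypot(*(cc[k]-g))<8 and st[k,4]>50:print(nm,st[k],cc[k],atz(i,cc[k],80));c.append(ray(i,cc[k]))
if len(c)==2:print(tri(c))
```

```text
dep 70 0.72 [324.107 220.248]
dep 70 0.768 [320.282 219.981]
dep 74 0.72 [322.877 221.27 ]
dep 74 0.768 [318.79  220.982]
dep 80 0.72 [320.976 222.851]
dep 80 0.768 [316.483 222.529]
K 70 0.72 [323.765 222.229]
K 70 0.768 [319.897 221.953]
K 74 0.72 [322.517 223.288]
K 74 0.768 [318.383 222.99 ]
K 80 0.72 [320.586 224.926]
K 80 0.768 [316.041 224.592]
[ 506.138 -242.126  120.444] 70.29259275696052 0.7576112421984018
top1 [342 207  21  19 314] [352.194 215.863] [587.309 -18.287  80.   ]
scene1 [276 245  16  12 152] [283.23  250.868] [585.81  -13.972  80.   ]
(array([586.187, -17.17 ,  78.44 ]), [np.float64(1.8865272382137674), np.float64(1.8865272382137444)])
```

```bash
python3 -c "
from bench import *;print(job_done());s=read_state();print(s['clock'],s['joint_vel'],s['contact_force'])"
```

```text
the job is handed in; nothing more can be done
None
the job is handed in; nothing more can be done
```

The red cheese is in the blue ring and the toggle is armed at the green dot. I handed the job in at about 27 s of the 67 s allowed.

**Cheese:** I lowered it until I felt about 6 N of contact, then let go. In the last pictures it lies flat inside the ring, its centre about 2 mm from the ring's. That is inside the ring's 6 mm of clearance.

**Tilting the hand:** The moves offer no tilt. I got about 32–34 degrees by repeatedly commanding poses beyond reach in free air. This held joint 3 at about 1.407 (limit 1.41), and later joint 5 at about −0.16 (limit −0.16). One reading showed −0.159, so a strict check of joint range could count against it.

**Toggle:** I pulled it out about 12.5 mm before crossing, more than the 9.5 mm needed.
- **Slip half-way:** the knob slid about 3 mm in the pads and the bat came to rest on top of the gate. I re-gripped it there, pulled out again and finished the flip.
- **Slip near green:** it slid again at the end, with the bat already past the gate.
- **Release:** I then let go and it sprang home.

**Last checks:**

| Check | Measured | Expected |
|---|---|---|
| Knob distance from pivot | 70.3 mm | 70 mm (home) |
| Flip angle | about 0.76 rad | 0.768 rad (armed) |

The flip angle is good to only a few hundredths of a radian: a close-up just after release read 0.80. The arm was about 170 mm clear of the knob with no contact force, and in the pictures the other things look unmoved.

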